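# Load the carrier test modules and engage the contacts

### The job

Swing the lever to the notch with the round dot to open the contacts. With the lever left there, slide every test carrier on the mat fully home, against the end stop, into a bay of matching depth: long carriers in the deep bays, short ones in the shallow bays, one to a bay. Then swing the lever to the notch with the arrowhead, and leave the bottle, screwdriver and cup where they are.

Things in the scene. Friction and masses are not known exactly. Their poses are not given: they have to be found in the camera images.
- long_a: loose flat aluminium test carrier (slab) 118 x 44 x 10 mm, 90 g, black pocket with three brass strips on top; may be absent. Origin: centre of its underside; x along its length, y across, z up. Both ends are alike. Lies flat on the mat, roughly lengthwise to x
- long_b: loose flat aluminium test carrier (slab) 118 x 44 x 10 mm, 90 g, black pocket with three brass strips on top; may be absent. Origin: centre of its underside; x along its length, y across, z up. Both ends are alike. Lies flat on the mat, roughly lengthwise to x
- short_a: loose flat aluminium test carrier (slab) 94 x 44 x 10 mm, 90 g, black pocket with three brass strips on top; may be absent. Origin: centre of its underside; x along its length, y across, z up. Both ends are alike. Lies flat on the mat, roughly lengthwise to x
- short_b: loose flat aluminium test carrier (slab) 94 x 44 x 10 mm, 90 g, black pocket with three brass strips on top; may be absent. Origin: centre of its underside; x along its length, y across, z up. Both ends are alike. Lies flat on the mat, roughly lengthwise to x
- deep_module: fixed module, two deep bays side by side (for 118 mm carriers), 78 mm between centres, 158 mm wide; mouths face the robot, slide in along its +x. Bay: C-guide channel 47 wide, 12 high under two 6 mm lips (tops 40 above the table), flared mouth, 86 mm deep to a 54 mm high end stop. Carrier at home sticks out 32 mm, nothing under it. Origin: on the table, 50 mm behind the mouths
- shallow_module: fixed module, two shallow bays side by side (for 94 mm carriers), 78 mm between centres, 158 mm wide; mouths face the robot, slide in along its +x. Bay: C-guide channel 47 wide, 12 high under two 6 mm lips (tops 40 above the table), flared mouth, 62 mm deep to a 54 mm high end stop. Carrier at home sticks out 32 mm, nothing under it. Origin: on the table, 50 mm behind the mouths
- deep_module_left (a point): mouth of the left bay (left seen from the robot) of the deep module: centre of the channel floor at the mouth plane, 24 mm above the table; x points into the bay (86 mm to the end stop), z up
- deep_module_right (a point): mouth of the right bay (right seen from the robot) of the deep module: centre of the channel floor at the mouth plane, 24 mm above the table; x points into the bay (86 mm to the end stop), z up
- shallow_module_left (a point): mouth of the left bay (left seen from the robot) of the shallow module: centre of the channel floor at the mouth plane, 24 mm above the table; x points into the bay (62 mm to the end stop), z up
- shallow_module_right (a point): mouth of the right bay (right seen from the robot) of the shallow module: centre of the channel floor at the mouth plane, 24 mm above the table; x points into the bay (62 mm to the end stop), z up
- lever_unit: fixed grey lever housing with a dark steel plate on top (plate top 40 mm above the table, 172 mm wide). Origin: on the table, under the lever's pivot; the lever points to its -x at joint value 0
- lever (a joint): angle of the contact lever about its vertical pivot, rad, -0.8 to 0.8; 0 points towards the robot, positive swings the handle to -y (the robot's right); stiff, stays where left. The two notches are at -0.6 and +0.6; it can be pushed past them
- lever_grip (a point): middle of the upright black handle at the lever's end: 18 mm thick round post, grip point 74 mm above the table, post top 92 mm, lever arm under it 47 to 55 mm above the table; 90 mm from the pivot. Grip it from above
- round_mark: the notch marked with a white round dot (22 mm): black slot on the plate, 40 mm above the table, the dot 41 mm nearer the robot. Origin: the point of the plate straight under the handle when the lever is in this notch. May be the left or the right notch
- arrow_mark: the notch marked with a white arrowhead, otherwise the same; the other side. Origin as for the round mark
- cleaner: bystander: bottle, 52 mm across, 110 mm tall; origin at its underside
- driver: bystander: screwdriver lying on the mat
- screw_cup: bystander: small grey cup, 66 mm across, 50 mm tall; origin at its underside
Not all that is in view belongs to the job. What is shaped like the shallow_module but yellow is not meant. Leave any brown look-alike of the short_a alone.

How it is judged (in metres and radians):
On the way, in this order (a step that is already met when the one before it is completed fails the run):
1. lever in the round-dot notch (horizontal distance between lever_grip and round_mark below 0.007 m), for 0.2 s.
2. every carrier home in a bay of matching depth, lever still in the round-dot notch (((x of long_a in the frame of deep_module_left between 0.023 and 0.031 m and y of long_a in the frame of deep_module_left between -0.005 and 0.005 m and z of long_a in the frame of deep_module_left between -0.003 and 0.004 m and angle between the x axis of long_a and the x axis of deep_module_left, either way round below 0.1 rad and linear speed of long_a below 0.02 m/s) or (x of long_a in the frame of deep_module_right between 0.023 and 0.031 m and y of long_a in the frame of deep_module_right between -0.005 and 0.005 m and z of long_a in the frame of deep_module_right between -0.003 and 0.004 m and angle between the x axis of long_a and the x axis of deep_module_right, either way round below 0.1 rad and linear speed of long_a below 0.02 m/s)) and ((x of long_b in the frame of deep_module_left between 0.023 and 0.031 m and y of long_b in the frame of deep_module_left between -0.005 and 0.005 m and z of long_b in the frame of deep_module_left between -0.003 and 0.004 m and angle between the x axis of long_b and the x axis of deep_module_left, either way round below 0.1 rad and linear speed of long_b below 0.02 m/s) or (x of long_b in the frame of deep_module_right between 0.023 and 0.031 m and y of long_b in the frame of deep_module_right between -0.005 and 0.005 m and z of long_b in the frame of deep_module_right between -0.003 and 0.004 m and angle between the x axis of long_b and the x axis of deep_module_right, either way round below 0.1 rad and linear speed of long_b below 0.02 m/s)) and ((x of short_a in the frame of shallow_module_left between 0.011 and 0.019 m and y of short_a in the frame of shallow_module_left between -0.005 and 0.005 m and z of short_a in the frame of shallow_module_left between -0.003 and 0.004 m and angle between the x axis of short_a and the x axis of shallow_module_left, either way round below 0.1 rad and linear speed of short_a below 0.02 m/s) or (x of short_a in the frame of shallow_module_right between 0.011 and 0.019 m and y of short_a in the frame of shallow_module_right between -0.005 and 0.005 m and z of short_a in the frame of shallow_module_right between -0.003 and 0.004 m and angle between the x axis of short_a and the x axis of shallow_module_right, either way round below 0.1 rad and linear speed of short_a below 0.02 m/s)) and ((x of short_b in the frame of shallow_module_left between 0.011 and 0.019 m and y of short_b in the frame of shallow_module_left between -0.005 and 0.005 m and z of short_b in the frame of shallow_module_left between -0.003 and 0.004 m and angle between the x axis of short_b and the x axis of shallow_module_left, either way round below 0.1 rad and linear speed of short_b below 0.02 m/s) or (x of short_b in the frame of shallow_module_right between 0.011 and 0.019 m and y of short_b in the frame of shallow_module_right between -0.005 and 0.005 m and z of short_b in the frame of shallow_module_right between -0.003 and 0.004 m and angle between the x axis of short_b and the x axis of shallow_module_right, either way round below 0.1 rad and linear speed of short_b below 0.02 m/s)) and horizontal distance between lever_grip and round_mark below 0.007 m), for 0.2 s.
3. lever in the arrowhead notch (horizontal distance between lever_grip and arrow_mark below 0.007 m), for 0.2 s.
At the end, for the whole second after the job is handed in: Every carrier present lies in a bay of its own length's module, flat on the channel floor and within 4 mm of the end stop, at rest; the lever handle is within 7 mm (horizontally) of the arrowhead notch and still (((x of long_a in the frame of deep_module_left between 0.023 and 0.031 m and y of long_a in the frame of deep_module_left between -0.005 and 0.005 m and z of long_a in the frame of deep_module_left between -0.003 and 0.004 m and angle between the x axis of long_a and the x axis of deep_module_left, either way round below 0.1 rad and linear speed of long_a below 0.02 m/s) or (x of long_a in the frame of deep_module_right between 0.023 and 0.031 m and y of long_a in the frame of deep_module_right between -0.005 and 0.005 m and z of long_a in the frame of deep_module_right between -0.003 and 0.004 m and angle between the x axis of long_a and the x axis of deep_module_right, either way round below 0.1 rad and linear speed of long_a below 0.02 m/s)) and ((x of long_b in the frame of deep_module_left between 0.023 and 0.031 m and y of long_b in the frame of deep_module_left between -0.005 and 0.005 m and z of long_b in the frame of deep_module_left between -0.003 and 0.004 m and angle between the x axis of long_b and the x axis of deep_module_left, either way round below 0.1 rad and linear speed of long_b below 0.02 m/s) or (x of long_b in the frame of deep_module_right between 0.023 and 0.031 m and y of long_b in the frame of deep_module_right between -0.005 and 0.005 m and z of long_b in the frame of deep_module_right between -0.003 and 0.004 m and angle between the x axis of long_b and the x axis of deep_module_right, either way round below 0.1 rad and linear speed of long_b below 0.02 m/s)) and ((x of short_a in the frame of shallow_module_left between 0.011 and 0.019 m and y of short_a in the frame of shallow_module_left between -0.005 and 0.005 m and z of short_a in the frame of shallow_module_left between -0.003 and 0.004 m and angle between the x axis of short_a and the x axis of shallow_module_left, either way round below 0.1 rad and linear speed of short_a below 0.02 m/s) or (x of short_a in the frame of shallow_module_right between 0.011 and 0.019 m and y of short_a in the frame of shallow_module_right between -0.005 and 0.005 m and z of short_a in the frame of shallow_module_right between -0.003 and 0.004 m and angle between the x axis of short_a and the x axis of shallow_module_right, either way round below 0.1 rad and linear speed of short_a below 0.02 m/s)) and ((x of short_b in the frame of shallow_module_left between 0.011 and 0.019 m and y of short_b in the frame of shallow_module_left between -0.005 and 0.005 m and z of short_b in the frame of shallow_module_left between -0.003 and 0.004 m and angle between the x axis of short_b and the x axis of shallow_module_left, either way round below 0.1 rad and linear speed of short_b below 0.02 m/s) or (x of short_b in the frame of shallow_module_right between 0.011 and 0.019 m and y of short_b in the frame of shallow_module_right between -0.005 and 0.005 m and z of short_b in the frame of shallow_module_right between -0.003 and 0.004 m and angle between the x axis of short_b and the x axis of shallow_module_right, either way round below 0.1 rad and linear speed of short_b below 0.02 m/s)) and horizontal distance between lever_grip and arrow_mark below 0.007 m and velocity of joint lever between -0.05 and 0.05 rad/s); the robot touches nothing.
It fails at once if the bottle is moved more than 30 mm (distance of cleaner from where it was at the start of the episode above 0.03 m).
It fails at once if the screwdriver is moved more than 30 mm (distance of driver from where it was at the start of the episode above 0.03 m).
It fails at once if the cup is moved more than 30 mm (distance of screw_cup from where it was at the start of the episode above 0.03 m).
Of long_a, long_b, short_a, short_b only 3 to 4 are there at a start; the rules pass over those that are not, and their reading is None.
At some moment in a run one of long_a, long_b, short_a, short_b may be knocked a few centimetres aside while the robot is not near it.
Once in a run the grip may slacken for a moment while it holds something.
It also fails if it takes over 210 s, if anything falls off the work surface, if the arm or the gripper's body presses on something with over 40 N, if the wrist force passes 120 N, or if a joint passes its speed limit or range.

### The arm

A 7-joint arm with a two-finger parallel gripper is mounted at the origin on the work surface. World frame = base frame: x ahead of the robot, y to its left, z up, the work surface at z = 0. Lengths are in m, angles in degrees, forces in N, time in s.
With the tool pointing down it reaches from about 0.425 to 0.875 m from the base axis. Payload 9.9 kg.
Tool frame: the origin (TCP) lies at the very end of the fingers, on their centre line; the grasp point (between the pads) lies 19 mm behind it; z points along the fingers, y is the line along which they close (so a half turn about z gives the same grasp; the last joint's range is limited). The gripper opens to 85 mm and grips with 20 to 120 N. Pads are 22 mm wide; open, the fingers measure 114 mm over their backs; the gripper's body (76 mm by 85 mm) begins 54 mm behind the grasp point. The pads swing forward as they close: fully open they stand 13 mm farther back than shut.
Start: joints at [-70.176, 32.985, 1.427, 82.34, -0.859, 64.687, -3.237], TCP at [0.281, 0.614, 0.231] pointing down, gripper open.
Joint ranges: [-157.87, 157.87], [-19.46, 123.44], [-87.15, 90], [11.01, 140.99], [-62.26, 242.26], [9.8, 113.94], [-161.44, 161.44]. Speed limits (degrees/s): [127.2, 127.2, 172.46, 172.46, 180, 180, 180].

### API

Orientations are given as a 3x3 rotation matrix whose columns are the frame's x, y, z axes.
In Python, from rig import bot gives the robot as it stands.
- The arm moves only by the tool jog_arm, never from a script. Its arguments are lists of equal length, an entry for each row: "angular": the turn, a rotation vector about the tool's x, y, z in rad, a list of three; "travel": the shift along the tool's x, y, z in m, a list of three; "grip": the finger opening in m, from 0 to 0.0854. A call has 1 to 5 rows; each row is the pose to reach, as a shift and turn from the pose commanded when the call began, along the tool's axes at that moment; what a row does not reach only later rows make up. A row lasts 1/12 s, in which the tool goes at most 41.7 mm and 7.16 degrees, less where a joint would pass 70% of its speed; a pose out of reach is approached as far as the arm can. A call with a gripper value outside its range is refused whole. The fingers move at their own pace and stop on an object; "squeeze" is the grip in N (left out, the last holds). Time passes only in rows, so rows that repeat a pose let the fingers close. It gives the time, the measured TCP pose, the force, the opening and the grip force at its end, in the units of the state.
- bot.get_state(): the state, without advancing time (a new reading comes with each control period).
- bot.snapshot(name): name is "scene" or "top" or "wrist"; returns the picture (400x640x3 uint8, red, green, blue); there is no depth.
- bot.camera_model(name): a dict with "mtx" (3x3 intrinsics, pixels), "rvec" (rotation vector, rad) and "tvec" (3), from world to camera coordinates, as OpenCV has them. Camera axes: x right, y down, z forward; pixel columns grow to the right and rows downward; lengths in m; the calibration is good to about 2 mm. A picture is of the moment at which its call begins: read the wrist's pose just before it. camera_model takes no time and is no camera call; for the wrist camera it gives the pose at the moment of the call.
- bot.job_done(): hands the job in; it is judged then, once.
The state is a dict: "time": time; "joints": joint angles; "qvel": joint speeds; "effort": joint torques, N m; "ee_pos": TCP position; "eef_rot": TCP orientation; "wrist_force": force on the tool from outside, world axes, zero at the start; "wrist_torque": the same for the moment, N m; "opening": finger opening in m; "finger_force": force on a finger pad.
Only numpy, scipy, OpenCV 4.12 (cv2) and the standard library are available. Lean on these libraries where they do the work, as an engineer would, in place of code of your own. Each camera call takes 0.05 s, during which the arm holds its last target. There are 200 camera calls.

## Working session

There is one attempt and no reset: what is moved stays moved. The work goes in short steps, Python scripts to look and compute and a tool call to move; the robot and the scene stay as the last step left them, time stands still between calls to the robot, and variables do not carry over. Pictures are saved under pics/ and viewed, at most 14 in all, crops included, and the job is handed in when it is done.

Besides the shell and the picture viewer there is one more tool, called after ">>>" by a JSON object that holds its "name" and its "arguments". jog_arm: Moves the arm, as the interface text tells. Its arguments: {"type":"object","properties":{"angular":{"type":"array"},"travel":{"type":"array"},"grip":{"type":"array"},"squeeze":{"type":"number"}},"required":["angular","travel","grip"]}

```bash
mkdir -p pics; ls
python3 - <<'E'
from rig import bot
import cv2
for n in("top","scene"):
    cv2.imwrite(f"pics/{n}0.png",bot.snapshot(n)[:,:,::-1])
    c=bot.camera_model(n);print(n,c)
s=bot.get_state();print(s)
E
```

```text
pics
top {'mtx': array([[394.95553554,   0.        , 316.35292181],
       [  0.        , 394.95553554, 205.16062158],
       [  0.        ,   0.        ,   1.        ]]), 'rvec': array([ 2.14879787, -2.11513757,  0.2364193 ]), 'tvec': array([0.05159693, 0.50739055, 1.0104024 ])}
scene {'mtx': array([[371.13148928,   0.        , 329.3904614 ],
       [  0.        , 371.13148928, 201.09016349],
       [  0.        ,   0.        ,   1.        ]]), 'rvec': array([ 1.62000661,  2.20397711, -0.6668539 ]), 'tvec': array([ 0.0787949 , -0.37429735,  1.31120433])}
{'time': 0.1, 'joints': array([-70.17587428,  33.02848388,   1.42286968,  82.38331544,
        -0.86173304,  64.68544849,  -3.23770015]), 'qvel': array([-0.09904984, -0.15971846,  0.04164996, -0.22202405, -0.01218007,
        0.03412942, -0.07922283]), 'effort': array([ 6.43168620e-03, -7.67305326e+01,  2.25786164e+00, -2.86603045e+01,
        1.59281882e-02,  8.66176706e-03,  8.33265130e-05]), 'ee_pos': array([0.28106412, 0.61324132, 0.2305106 ]), 'eef_rot': array([[-9.09058055e-01,  4.16669045e-01, -5.99356448e-04],
       [ 4.16669475e-01,  9.09056993e-01, -1.39003337e-03],
       [-3.43347078e-05, -1.51335457e-03, -9.99998854e-01]]), 'wrist_force': array([-0.20787593, -0.77116634, -0.92731031]), 'wrist_torque': array([-0.02139461,  0.05625756,  0.05016444]), 'finger_force': 0.0, 'opening': 0.08563629166592117}
```

View pics/top0.png

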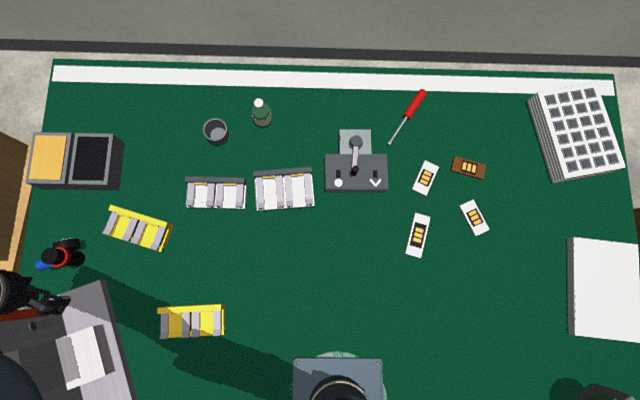

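View pics/scene0.png

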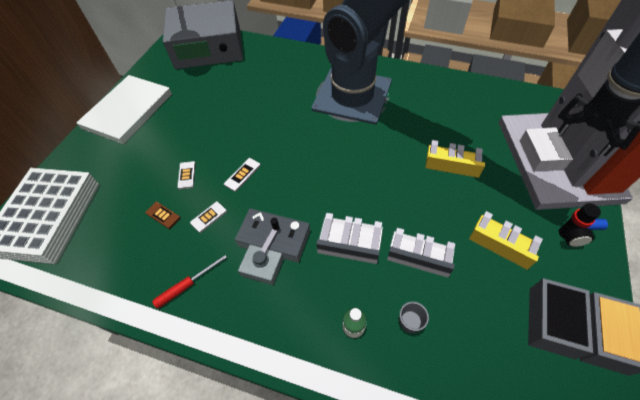

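The top view shows a dot notch at about (338,182) and an arrow notch at about (375,182). There is one long carrier at (418,235), and two short ones at (426,177) and (474,217). The brown look-alike is at (468,167). The deep module is at (285,190) and the shallow one at (216,193).

```bash
cat > h.py <<'E'
from rig import bot
import cv2, numpy as np
def cam(n):
    c=bot.camera_model(n); R=cv2.Rodrigues(np.array(c["rvec"]))[0]; return c["mtx"],R,np.array(c["tvec"]).ravel()
def ray(c,uv,z):
    K,R,t=c; d=R.T@np.linalg.solve(K,[uv[0],uv[1],1]); o=-R.T@t
    return (o+d*(z-o[2])/d[2])[:2]
def proj(c,p):
    K,R,t=c; q=K@(R@np.array(p,float)+t); return q[:2]/q[2]
def H(c,z,x0,x1,y0,y1,s):   # image -> rectified (rows: x falling, cols: y falling), s px/m
    W=[(x1,y1),(x1,y0),(x0,y0),(x0,y1)]
    src=np.float32([proj(c,(x,y,z)) for x,y in W]); w,h=(y1-y0)*s,(x1-x0)*s
    return cv2.getPerspectiveTransform(src,np.float32([(0,0),(w,0),(w,h),(0,h)])),(int(w),int(h))
def rect(im,c,z,x0,x1,y0,y1,s):
    M,sz=H(c,z,x0,x1,y0,y1,s); return cv2.warpPerspective(im,M,sz,flags=cv2.INTER_CUBIC)
E
python3 - <<'E'
from h import *
im=cv2.imread("pics/top0.png"); c=cam("top")
for n,uv,z in [("pivot",(356,143),.05),("dot",(338,182),.04),("arrow",(375,182),.04),("deepL",(256,210),.03),("deepR",(314,207),.03),("shL",(187,208),.03),("shR",(245,208),.03),("post",(354,171),.092)]:
    print(n,ray(c,uv,z).round(3))
s=2000;x0,x1,y0,y1=.3,.6,-.5,-.05
m=rect(im,c,.01,x0,x1,y0,y1,s); hsv=cv2.cvtColor(m,cv2.COLOR_BGR2HSV)
mask=((hsv[:,:,1]<60)&(hsv[:,:,2]>150)).astype(np.uint8)
for k in cv2.findContours(mask,cv2.RETR_EXTERNAL,cv2.CHAIN_APPROX_NONE)[0]:
    if cv2.contourArea(k)>4000:
        r=cv2.minAreaRect(k);b=cv2.boxPoints(r); e=[b[1]-b[0],b[2]-b[1]];L=max(e,key=np.linalg.norm)
        print("xy",round(x1-r[0][1]/s,4),round(y1-r[0][0]/s,4),"size",np.array(r[1])/s,"yaw",np.degrees(np.arctan2(-L[0],-L[1])).round(1))
E
```

```text
pivot [ 0.684 -0.048]
dot [0.574 0.001]
arrow [ 0.576 -0.101]
deepL [0.494 0.223]
deepR [0.505 0.065]
shL [0.496 0.408]
shR [0.499 0.252]
post [ 0.591 -0.037]
xy 0.4361 -0.2223 size [0.04606798 0.12039574] yaw -15.4
xy 0.488 -0.3832 size [0.09654729 0.04654772] yaw -154.6
xy 0.5832 -0.242 size [0.04585286 0.05799572] yaw -25.0
```

>>> {"name": "jog_arm", "arguments": {"angular": [[0,0,-0.086],[0,0,-0.172],[0,0,-0.258],[0,0,-0.344],[0,0,-0.43]], "travel": [[-0.031,-0.027,-0.005],[-0.062,-0.054,-0.01],[-0.093,-0.081,-0.015],[-0.124,-0.108,-0.02],[-0.155,-0.135,-0.025]], "grip": [0.085,0.085,0.085,0.085,0.085]}}

```text
time: 0.52
ee_pos: [0.3662, 0.4243, 0.2561]
eef_rot: [[-1.0, -0.005, -0.0], [-0.005, 1.0, -0.001], [0.0, -0.001, -1.0]]
wrist_force: [1.6, 1.5, -0.1]
opening: 0.0853
finger_force: 0.0
```

>>> {"name": "jog_arm", "arguments": {"angular": [[0,0,0],[0,0,0],[0,0,0],[0,0,0],[0,0,0]], "travel": [[-0.016,-0.035,-0.008],[-0.032,-0.07,-0.016],[-0.048,-0.105,-0.024],[-0.064,-0.14,-0.032],[-0.08,-0.175,-0.04]], "grip": [0.085,0.085,0.085,0.085,0.085]}}

```text
time: 0.93
ee_pos: [0.4462, 0.2494, 0.2966]
eef_rot: [[-1.0, -0.0, -0.0], [-0.0, 1.0, -0.0], [0.0, -0.0, -1.0]]
wrist_force: [0.8, -0.1, -0.1]
opening: 0.0847
finger_force: 0.0
```

>>> {"name": "jog_arm", "arguments": {"angular": [[0,0,0],[0,0,0],[0,0,0]], "travel": [[0,0,0],[0,0,0],[0,0,0]], "grip": [0.085,0.085,0.085]}}

```text
time: 1.18
ee_pos: [0.4456, 0.2517, 0.2961]
eef_rot: [[-1.0, -0.0, -0.001], [-0.0, 1.0, 0.0], [0.001, 0.0, -1.0]]
wrist_force: [-0.2, 0.4, -0.0]
opening: 0.0851
finger_force: 0.0
```

Run:
```python
from h import *
s=bot.get_state();print(s['time'],s['ee_pos'].round(4),s['eef_rot'].round(3).tolist())
cv2.imwrite("pics/w1.png",bot.snapshot("wrist")[:,:,::-1])
c=cam("wrist");np.savez("w1.npz",K=c[0],R=c[1],t=c[2]);print(-c[1].T@c[2],c[0][0,0])
```

```text
1.1833 [0.4456 0.2517 0.2961] [[-1.0, -0.0, -0.001], [-0.0, 1.0, 0.0], [0.001, 0.0, -1.0]]
[0.36788841 0.25295238 0.43943504] 356.2259017902309
```

View pics/w1.png

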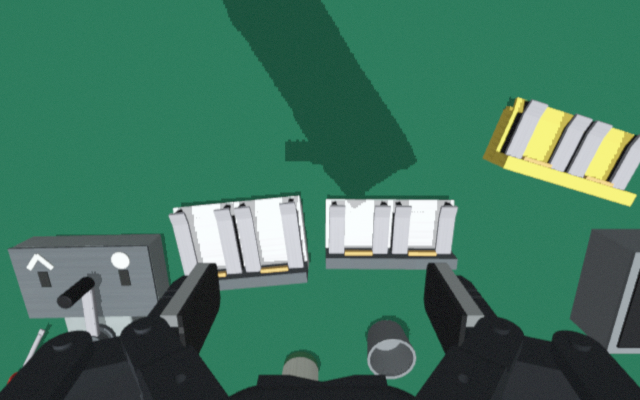

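The wrist view shows the deep module at (175–308, 197–285), with its left bay at image right. The shallow module is at (325–457, 198–270), and the lever plate is at the left with the dot at (120,260).

Run:
```python
from h import *
im=cv2.imread("pics/w1.png"); d=np.load("w1.npz"); c=(d["K"],d["R"],d["t"])
m=rect(im,c,.04,.47,.62,.05,.43,2000)
for i in range(0,760,100): cv2.line(m,(i,0),(i,6),(0,0,255),1)
for i in range(0,300,50): cv2.line(m,(0,i),(6,i),(0,0,255),1)
m2=rect(im,c,.04,.54,.66,-.12,.05,2000)
m2=cv2.copyMakeBorder(m2,0,0,0,760-m2.shape[1],cv2.BORDER_CONSTANT)
cv2.imwrite("pics/r1.png",np.vstack([m,m2]))
```

```text
(no output)
```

View pics/r1.png

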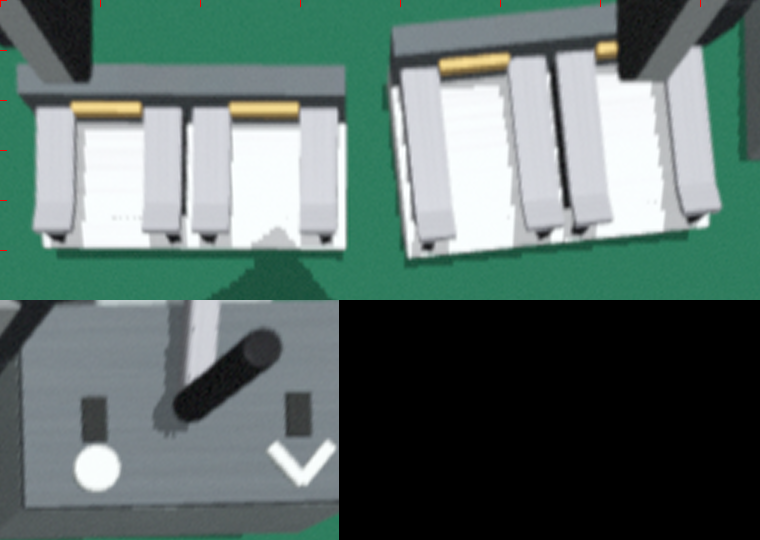

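In the rectified view (2 px/mm at z = 40 mm), both modules are clear. The shallow module has yaw ≈0, bay centres y ≈ .375 and .2975, and its mouth at x ≈ .503. The deep module has yaw ≈5.3° and its left mouth at about (.503,.185). Next I'll take a nearer look at the lever.

>>> {"name": "jog_arm", "arguments": {"angular": [[0,0,0],[0,0,0],[0,0,0],[0,0,0],[0,0,0]], "travel": [[-0.01,-0.036,0.005],[-0.02,-0.072,0.01],[-0.03,-0.108,0.015],[-0.04,-0.144,0.02],[-0.05,-0.18,0.025]], "grip": [0.085,0.085,0.085,0.085,0.085]}}

```text
time: 1.65
ee_pos: [0.4958, 0.0716, 0.2707]
eef_rot: [[-1.0, -0.004, -0.001], [-0.004, 1.0, 0.0], [0.001, 0.0, -1.0]]
wrist_force: [-0.0, 0.1, 0.7]
opening: 0.085
finger_force: 0.0
```

>>> {"name": "jog_arm", "arguments": {"angular": [[0,0,0],[0,0,0],[0,0,0],[0,0,0],[0,0,0]], "travel": [[-0.01,-0.036,0.005],[-0.02,-0.072,0.01],[-0.03,-0.115,0.015],[-0.03,-0.115,0.015],[-0.03,-0.115,0.015]], "grip": [0.085,0.085,0.085,0.085,0.085]}}

```text
time: 2.07
ee_pos: [0.5261, -0.0451, 0.2553]
eef_rot: [[-1.0, 0.003, -0.002], [0.003, 1.0, -0.001], [0.002, -0.001, -1.0]]
wrist_force: [0.0, 0.7, 0.1]
opening: 0.085
finger_force: 0.0
```

Run:
```python
from h import *
s=bot.get_state();print(s['time'],s['ee_pos'].round(4),s['eef_rot'].round(3).tolist())
im=bot.snapshot("wrist")[:,:,::-1].copy();cv2.imwrite("pics/w2.png",im)
c=cam("wrist");np.savez("w2.npz",K=c[0],R=c[1],t=c[2]);print(-c[1].T@c[2],c[0][0,0])
cv2.imwrite("pics/r2.png",rect(im,c,.04,.52,.73,-.15,.05,2500))
```

```text
2.0667 [ 0.5261 -0.0451  0.2553] [[-1.0, 0.003, -0.002], [0.003, 1.0, -0.001], [0.002, -0.001, -1.0]]
[ 0.44872432 -0.0422412   0.39912591] 356.2259017902309
```

View pics/r2.png

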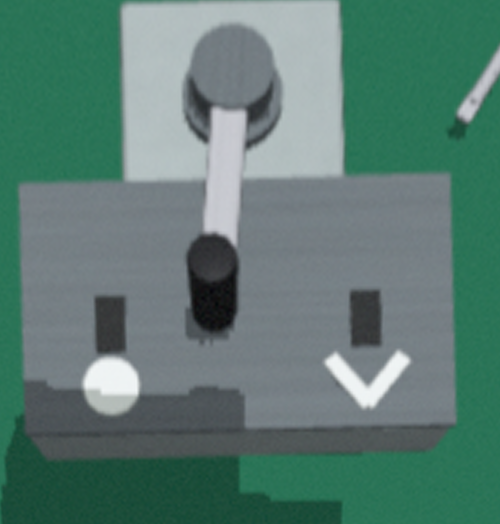

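The lever crop puts the dot at (111,385), the slots at (110,325) and (366,318), the pivot cap at (231,65) and the post top at (213,258). That gives pivot ≈(.691,-.042), handle ≈(.601,-.036), dot mark ≈(.616,.0065) and arrow mark ≈(.618,-.095).

>>> {"name": "jog_arm", "arguments": {"angular": [[0,0,0],[0,0,0],[0,0,0],[0,0,0],[0,0,0]], "travel": [[-0.02,0.002,0.03],[-0.04,0.004,0.06],[-0.06,0.006,0.095],[-0.075,0.008,0.13],[-0.075,0.008,0.165]], "grip": [0.085,0.085,0.085,0.085,0.085]}}

```text
time: 2.53
ee_pos: [0.604, -0.0311, 0.0896]
eef_rot: [[-1.0, -0.005, 0.003], [-0.005, 1.0, 0.002], [-0.003, 0.002, -1.0]]
wrist_force: [-0.2, 0.2, -0.3]
opening: 0.0851
finger_force: 0.0
```

>>> {"name": "jog_arm", "arguments": {"angular": [[0,0,0],[0,0,0],[0,0,0],[0,0,0],[0,0,0]], "travel": [[0,0,0.015],[0,0,0.027],[0,0,0.027],[0,0,0.027],[0,0,0.027]], "grip": [0.085,0.06,0.015,0.01,0.01], "squeeze": 50}}

```text
time: 2.95
ee_pos: [0.6016, -0.034, 0.0652]
eef_rot: [[-1.0, -0.002, 0.001], [-0.002, 1.0, 0.001], [-0.001, 0.001, -1.0]]
wrist_force: [-0.1, -0.0, -0.2]
opening: 0.0384
finger_force: 0.0
```

>>> {"name": "jog_arm", "arguments": {"angular": [[0,0,0],[0,0,0],[0,0,0],[0,0,0],[0,0,0]], "travel": [[0,0,0],[0,0,0],[0,0,0],[0,0,0],[0,0,0]], "grip": [0.01,0.01,0.01,0.01,0.01]}}

```text
time: 3.37
ee_pos: [0.6018, -0.0353, 0.0657]
eef_rot: [[-1.0, -0.0, 0.002], [-0.0, 1.0, 0.0], [-0.002, 0.0, -1.0]]
wrist_force: [-0.6, 0.7, 5.6]
opening: 0.0167
finger_force: 48.6
```

>>> {"name": "jog_arm", "arguments": {"angular": [[0,0,0],[0,0,0],[0,0,0],[0,0,0],[0,0,0]], "travel": [[-0.001,0.0084,0],[-0.003,0.0168,0],[-0.0056,0.0252,0],[-0.0093,0.0336,0],[-0.0141,0.042,0]], "grip": [0.01,0.01,0.01,0.01,0.01]}}

```text
time: 3.78
ee_pos: [0.6134, 0.0058, 0.0656]
eef_rot: [[-1.0, 0.002, -0.003], [0.002, 1.0, -0.001], [0.003, -0.001, -1.0]]
wrist_force: [-11.0, -0.2, 12.9]
opening: 0.0164
finger_force: 49.8
```

>>> {"name": "jog_arm", "arguments": {"angular": [[0,0,0],[0,0,0],[0,0,0],[0,0,0]], "travel": [[0,0,0],[0,0,0],[0,0,0],[0,0,0]], "grip": [0.01,0.01,0.01,0.01]}}

```text
time: 4.12
ee_pos: [0.6148, 0.0085, 0.0656]
eef_rot: [[-1.0, -0.002, 0.0], [-0.002, 1.0, 0.002], [-0.0, 0.002, -1.0]]
wrist_force: [-4.8, 4.3, 8.3]
opening: 0.0166
finger_force: 49.4
```

>>> {"name": "jog_arm", "arguments": {"angular": [[0,0,0],[0,0,0],[0,0,0],[0,0,0],[0,0,0]], "travel": [[0,0,0],[0,0,0],[0,0,0],[0,0,-0.03],[0,0,-0.065]], "grip": [0.085,0.085,0.085,0.085,0.085]}}

```text
time: 4.53
ee_pos: [0.6133, 0.0062, 0.1277]
eef_rot: [[-1.0, -0.0, -0.005], [-0.0, 1.0, -0.001], [0.005, -0.001, -1.0]]
wrist_force: [1.3, 0.1, 0.4]
opening: 0.0758
finger_force: 0.0
```

>>> {"name": "jog_arm", "arguments": {"angular": [[0,0,0],[0,0,0],[0,0,0],[0,0,0],[0,0,0]], "travel": [[0.02,-0.016,-0.025],[0.04,-0.038,-0.05],[0.06,-0.06,-0.075],[0.08,-0.082,-0.1],[0.1,-0.104,-0.125]], "grip": [0.085,0.085,0.085,0.085,0.085]}}

```text
time: 4.95
ee_pos: [0.5139, -0.0988, 0.2556]
eef_rot: [[-1.0, 0.0, 0.0], [0.0, 1.0, -0.0], [-0.0, -0.0, -1.0]]
wrist_force: [1.2, -0.3, 0.2]
opening: 0.0851
finger_force: 0.0
```

>>> {"name": "jog_arm", "arguments": {"angular": [[0,0,0],[0,0,0],[0,0,0],[0,0,0],[0,0,0]], "travel": [[0.017,-0.03,-0.01],[0.034,-0.06,-0.02],[0.051,-0.09,-0.03],[0.068,-0.12,-0.04],[0.085,-0.15,-0.045]], "grip": [0.085,0.085,0.085,0.085,0.085]}}

```text
time: 5.37
ee_pos: [0.4293, -0.2494, 0.3007]
eef_rot: [[-1.0, 0.0, 0.002], [0.0, 1.0, -0.001], [-0.002, -0.001, -1.0]]
wrist_force: [0.4, -0.8, -0.3]
opening: 0.0849
finger_force: 0.0
```

>>> {"name": "jog_arm", "arguments": {"angular": [[0,0,0],[0,0,0],[0,0,0],[0,0,0]], "travel": [[0,0,0],[0,0,0],[0,0,0],[0,0,0]], "grip": [0.085,0.085,0.085,0.085]}}

```text
time: 5.7
ee_pos: [0.4307, -0.2466, 0.299]
eef_rot: [[-1.0, -0.002, -0.0], [-0.002, 1.0, 0.001], [0.0, 0.001, -1.0]]
wrist_force: [0.4, -0.3, 0.4]
opening: 0.0847
finger_force: 0.0
```

```bash
cat >> h.py <<'E'
def carriers(im,c,x0=.36,x1=.68,y0=-.5,y1=-.1,s=2000):
    m=rect(im,c,.01,x0,x1,y0,y1,s); hsv=cv2.cvtColor(m,cv2.COLOR_BGR2HSV)
    mask=((hsv[:,:,1]<60)&(hsv[:,:,2]>150)).astype(np.uint8); mask=cv2.morphologyEx(mask,cv2.MORPH_OPEN,np.ones((9,9)))
    for k in cv2.findContours(mask,cv2.RETR_EXTERNAL,cv2.CHAIN_APPROX_NONE)[0]:
        if cv2.contourArea(k)>4000:
            r=cv2.minAreaRect(k);b=cv2.boxPoints(r); L=max([b[1]-b[0],b[2]-b[1]],key=np.linalg.norm)
            a=np.degrees(np.arctan2(-L[0],-L[1])); a=(a+90)%180-90
            print("xy",round(x1-r[0][1]/s,4),round(y1-r[0][0]/s,4),"size",(np.array(sorted(r[1]))/s).round(4),"yaw",round(a,1))
E
python3 - <<'E'
from h import *
s=bot.get_state();print(s['time'],s['ee_pos'].round(4),s['eef_rot'].round(3).tolist())
im=bot.snapshot("wrist")[:,:,::-1].copy();cv2.imwrite("pics/w3.png",im)
c=cam("wrist");np.savez("w3.npz",K=c[0],R=c[1],t=c[2]);print(-c[1].T@c[2])
carriers(im,c); print('top'); carriers(cv2.imread("pics/top0.png"),cam("top"))
print("post px",proj(c,(.6154,.0065,.092)),"dot",proj(c,(.576,.0056,.04)))
E
```

```text
5.7 [ 0.4307 -0.2466  0.299 ] [[-1.0, -0.002, -0.0], [-0.002, 1.0, 0.001], [0.0, 0.001, -1.0]]
[ 0.35332434 -0.2460192   0.44245055]
xy 0.4388 -0.2207 size [0.0457 0.1196] yaw -15.3
xy 0.4905 -0.3814 size [0.0463 0.096 ] yaw 25.3
xy 0.6023 -0.2483 size [0.0465 0.0972] yaw -25.2
xy 0.6288 -0.1123 size [0.0234 0.1028] yaw 1.1
top
xy 0.4362 -0.2223 size [0.0461 0.1203] yaw -15.4
xy 0.488 -0.3832 size [0.0465 0.0965] yaw 25.4
xy 0.6003 -0.2501 size [0.0458 0.096 ] yaw -25.1
post px [538.84541576 322.05393019] dot [520.07888902 269.60681478]
```

View pics/w3.png

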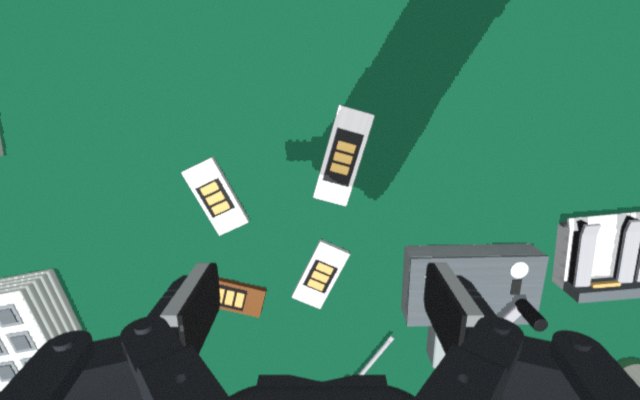

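The post sits at the dot notch (539,322). Carrier positions from both cameras agree within 2.5 mm, with sizes as expected. I'll pick the long one first, gripping 20 mm behind its centre.

>>> {"name": "jog_arm", "arguments": {"angular": [[0,0,0.06],[0,0,0.12],[0,0,0.18],[0,0,0.24],[0,0,0.267]], "travel": [[0.002,0.006,0.035],[0.004,0.012,0.07],[0.007,0.019,0.105],[0.01,0.026,0.14],[0.0115,0.031,0.175]], "grip": [0.085,0.085,0.07,0.07,0.07]}}

```text
time: 6.17
ee_pos: [0.4187, -0.215, 0.1229]
eef_rot: [[-0.964, 0.265, 0.0], [0.265, 0.964, 0.0], [-0.0, 0.0, -1.0]]
wrist_force: [0.7, 0.3, -1.1]
opening: 0.0701
finger_force: 0.0
```

>>> {"name": "jog_arm", "arguments": {"angular": [[0,0,0],[0,0,0],[0,0,0],[0,0,0],[0,0,0]], "travel": [[0,0,0.03],[0,0,0.06],[0,0,0.085],[0,0,0.1],[0,0,0.1]], "grip": [0.07,0.07,0.07,0.07,0.07]}}

```text
time: 6.58
ee_pos: [0.4177, -0.2149, 0.0214]
eef_rot: [[-0.965, 0.262, -0.005], [0.262, 0.965, 0.002], [0.005, 0.001, -1.0]]
wrist_force: [-0.7, 0.6, 0.2]
opening: 0.0697
finger_force: 0.0
```

>>> {"name": "jog_arm", "arguments": {"angular": [[0,0,0],[0,0,0],[0,0,0]], "travel": [[0,0,0.012],[0,0,0.023],[0,0,0.023]], "grip": [0.065,0.065,0.065]}}

```text
time: 6.83
ee_pos: [0.4188, -0.2159, 0.0007]
eef_rot: [[-0.965, 0.262, -0.001], [0.262, 0.965, 0.001], [0.001, 0.0, -1.0]]
wrist_force: [0.0, 0.7, -0.1]
opening: 0.0653
finger_force: 0.0
```

>>> {"name": "jog_arm", "arguments": {"angular": [[0,0,0],[0,0,0],[0,0,0],[0,0,0],[0,0,0]], "travel": [[0,0,0],[0,0,0],[0,0,0],[0,0,0],[0,0,0]], "grip": [0.038,0.038,0.038,0.038,0.038], "squeeze": 70}}

```text
time: 7.25
ee_pos: [0.4192, -0.2165, 0.0027]
eef_rot: [[-0.965, 0.263, 0.001], [0.263, 0.965, -0.0], [-0.001, 0.0, -1.0]]
wrist_force: [-0.5, 1.2, 6.2]
opening: 0.0411
finger_force: 69.9
```

>>> {"name": "jog_arm", "arguments": {"angular": [[0,0,0],[0,0,0],[0,0,0],[0,0,0],[0,0,0]], "travel": [[0,0,0],[0,0,-0.01],[0,0,-0.03],[0,0,-0.06],[0,0,-0.09]], "grip": [0.038,0.038,0.038,0.038,0.038]}}

```text
time: 7.67
ee_pos: [0.4182, -0.2164, 0.0929]
eef_rot: [[-0.965, 0.264, -0.001], [0.264, 0.965, 0.0], [0.001, 0.0, -1.0]]
wrist_force: [0.5, -1.1, -1.0]
opening: 0.0415
finger_force: 71.3
```

Run:
```python
from h import *
s=bot.get_state();print(s['time'],s['ee_pos'].round(4),s['opening'],s['finger_force'])
a=bot.snapshot("wrist")[:,:,::-1];b=bot.snapshot("scene")[:,:,::-1]
cv2.imwrite("pics/w4.png",np.vstack([cv2.resize(a,(480,300)),cv2.resize(b[100:300,120:440],(480,300))]))
```

```text
7.6667 [ 0.4182 -0.2164  0.0929] 0.041497289114915514 71.32327437400818
```

View pics/w4.png

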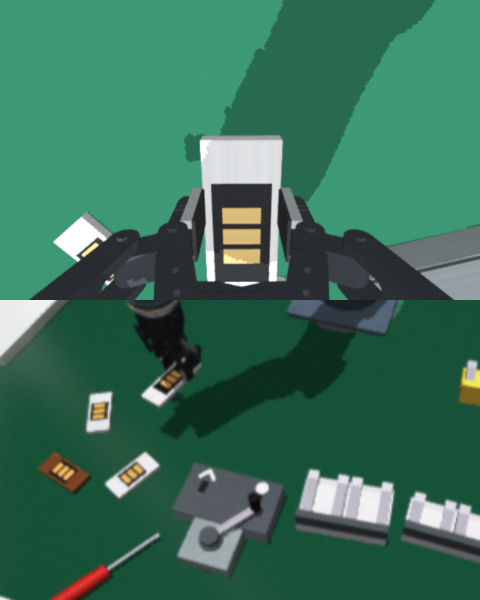

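The long carrier is held between the pads, and the lever is in the dot notch. I'll carry it to just in front of the deep left bay.

>>> {"name": "jog_arm", "arguments": {"angular": [[0,0,-0.072],[0,0,-0.144],[0,0,-0.216],[0,0,-0.288],[0,0,-0.36]], "travel": [[0.001,0.038,0],[0.002,0.076,0],[0.003,0.114,0],[0.005,0.152,0],[0.006,0.19,0]], "grip": [0.038,0.038,0.038,0.038,0.038]}}

```text
time: 8.18
ee_pos: [0.4629, -0.0299, 0.0918]
eef_rot: [[-0.995, -0.096, 0.001], [-0.096, 0.995, 0.0], [-0.001, 0.0, -1.0]]
wrist_force: [0.7, -0.8, -0.5]
opening: 0.041
finger_force: 71.4
```

>>> {"name": "jog_arm", "arguments": {"angular": [[0,0,0],[0,0,0],[0,0,0],[0,0,0],[0,0,0]], "travel": [[0.003,0.038,0],[0.007,0.076,0],[0.011,0.114,0],[0.015,0.152,0],[0.018,0.19,0]], "grip": [0.038,0.038,0.038,0.038,0.038]}}

```text
time: 8.6
ee_pos: [0.4264, 0.1575, 0.0916]
eef_rot: [[-0.996, -0.093, 0.0], [-0.093, 0.996, 0.0], [-0.0, 0.0, -1.0]]
wrist_force: [0.3, 0.1, -0.9]
opening: 0.0413
finger_force: 71.4
```

>>> {"name": "jog_arm", "arguments": {"angular": [[0,0,0],[0,0,0],[0,0,0],[0,0,0],[0,0,0]], "travel": [[0.01,0.015,0],[0.016,0.0225,0.02],[0.016,0.0225,0.045],[0.016,0.0225,0.06],[0.016,0.0225,0.065]], "grip": [0.038,0.038,0.038,0.038,0.038]}}

```text
time: 9.02
ee_pos: [0.4082, 0.1767, 0.0249]
eef_rot: [[-0.996, -0.094, -0.002], [-0.094, 0.996, -0.001], [0.002, -0.001, -1.0]]
wrist_force: [0.4, -0.3, -0.6]
opening: 0.0416
finger_force: 71.4
```

>>> {"name": "jog_arm", "arguments": {"angular": [[0,0,0],[0,0,0],[0,0,0]], "travel": [[0,0,0],[0,0,0],[0,0,0]], "grip": [0.038,0.038,0.038]}}

```text
time: 9.27
ee_pos: [0.4099, 0.1766, 0.0272]
eef_rot: [[-0.996, -0.092, 0.001], [-0.092, 0.996, 0.001], [-0.001, 0.0, -1.0]]
wrist_force: [-0.5, 0.2, -0.2]
opening: 0.0414
finger_force: 71.4
```

```bash
cat > look.py <<'E'
from h import *
import sys
s=bot.get_state();print(s['time'],s['ee_pos'].round(4),s['eef_rot'].round(3).tolist(),s['opening'])
a=bot.snapshot("wrist")[:,:,::-1].copy();c=cam("wrist");np.savez(sys.argv[1]+".npz",K=c[0],R=c[1],t=c[2])
cv2.imwrite("pics/"+sys.argv[1]+"_raw.png",a)
cv2.imwrite("pics/"+sys.argv[1]+".png",cv2.resize(a[100:400,160:480],(640,600),interpolation=cv2.INTER_CUBIC));print(-c[1].T@c[2])
E
python3 look.py w5
```

```text
9.2667 [0.4099 0.1766 0.0272] [[-0.996, -0.092, 0.001], [-0.092, 0.996, 0.001], [-0.001, 0.0, -1.0]] 0.04139055389263152
[0.33260982 0.17011716 0.17055943]
```

View pics/w5.png

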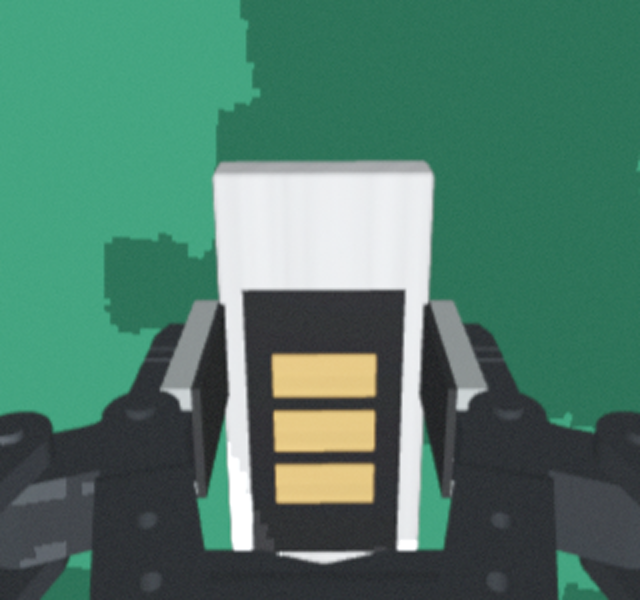

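The wrist view shows the carrier square in the grip, with its rear edge level at row 170. The bay is hidden by the hand, so I'll insert by geometry and watch the force.

>>> {"name": "jog_arm", "arguments": {"angular": [[0,0,0],[0,0,0],[0,0,0],[0,0,0],[0,0,0]], "travel": [[-0.005,0,0],[-0.01,0,0],[-0.015,0,0],[-0.02,0,0],[-0.025,0,0]], "grip": [0.038,0.038,0.038,0.038,0.038]}}

```text
time: 9.73
ee_pos: [0.435, 0.179, 0.0264]
eef_rot: [[-0.996, -0.093, 0.0], [-0.093, 0.996, 0.0], [-0.0, 0.0, -1.0]]
wrist_force: [-0.4, -0.1, -1.0]
opening: 0.0414
finger_force: 71.4
```

>>> {"name": "jog_arm", "arguments": {"angular": [[0,0,0],[0,0,0],[0,0,0],[0,0,0],[0,0,0]], "travel": [[-0.003,0,0],[-0.006,0,0],[-0.009,0,0],[-0.012,0,0],[-0.015,0,0]], "grip": [0.038,0.038,0.038,0.038,0.038]}}

```text
time: 10.15
ee_pos: [0.4493, 0.1803, 0.0263]
eef_rot: [[-0.996, -0.093, -0.0], [-0.093, 0.996, -0.0], [0.0, -0.0, -1.0]]
wrist_force: [0.2, -0.4, 0.2]
opening: 0.0415
finger_force: 71.5
```

>>> {"name": "jog_arm", "arguments": {"angular": [[0,0,0],[0,0,0],[0,0,0],[0,0,0],[0,0,0]], "travel": [[-0.006,0,0],[-0.012,0,0],[-0.018,0,0],[-0.024,0,0],[-0.03,0,0]], "grip": [0.038,0.038,0.038,0.038,0.038]}}

```text
time: 10.57
ee_pos: [0.4796, 0.1832, 0.0263]
eef_rot: [[-0.996, -0.093, -0.0], [-0.093, 0.996, -0.0], [0.0, -0.0, -1.0]]
wrist_force: [-1.1, 0.3, 1.4]
opening: 0.041
finger_force: 72.7
```

>>> {"name": "jog_arm", "arguments": {"angular": [[0,0,0],[0,0,0],[0,0,0]], "travel": [[0,0,0],[0,0,0],[0,0,0]], "grip": [0.038,0.038,0.038]}}

```text
time: 10.82
ee_pos: [0.4795, 0.1832, 0.0264]
eef_rot: [[-0.996, -0.093, 0.001], [-0.093, 0.996, 0.0], [-0.001, 0.0, -1.0]]
wrist_force: [1.8, -0.5, 1.2]
opening: 0.0414
finger_force: 72.6
```

>>> {"name": "jog_arm", "arguments": {"angular": [[0,0,0],[0,0,0],[0,0,0],[0,0,0],[0,0,0]], "travel": [[0,0,0],[0,0,0],[0.005,0,0],[0.015,0,0],[0.025,0,0]], "grip": [0.065,0.065,0.065,0.065,0.065]}}

```text
time: 11.23
ee_pos: [0.4528, 0.1805, 0.0262]
eef_rot: [[-0.996, -0.093, -0.001], [-0.093, 0.996, -0.0], [0.001, -0.0, -1.0]]
wrist_force: [-0.3, -0.8, -0.1]
opening: 0.0649
finger_force: 0.0
```

>>> {"name": "jog_arm", "arguments": {"angular": [[0,0,0],[0,0,0],[0,0,0],[0,0,0],[0,0,0]], "travel": [[0,0,0],[0,0,0],[0,0,0],[0,0,0],[0,0,0]], "grip": [0.038,0.038,0.038,0.038,0.038], "squeeze": 60}}

```text
time: 11.65
ee_pos: [0.4529, 0.1807, 0.0263]
eef_rot: [[-0.996, -0.093, -0.002], [-0.093, 0.996, -0.0], [0.002, -0.0, -1.0]]
wrist_force: [-5.9, -0.2, 6.2]
opening: 0.041
finger_force: 59.7
```

>>> {"name": "jog_arm", "arguments": {"angular": [[0,0,0],[0,0,0],[0,0,0],[0,0,0],[0,0,0]], "travel": [[-0.004,0,0],[-0.008,0,0],[-0.012,0,0],[-0.016,0,0],[-0.02,0,0]], "grip": [0.038,0.038,0.038,0.038,0.038]}}

```text
time: 12.07
ee_pos: [0.4537, 0.1804, 0.0244]
eef_rot: [[-0.995, -0.098, -0.037], [-0.098, 0.995, -0.008], [0.037, -0.004, -0.999]]
wrist_force: [-65.1, 1.6, 48.5]
opening: 0.0409
finger_force: 66.5
```

>>> {"name": "jog_arm", "arguments": {"angular": [[0,0,0],[0,0,0],[0,0,0],[0,0,0]], "travel": [[-0.002,0,0],[-0.004,0,0],[-0.006,0,0],[-0.006,0,0]], "grip": [0.038,0.038,0.038,0.038]}}

```text
time: 12.4
ee_pos: [0.4622, 0.1799, 0.0242]
eef_rot: [[-0.995, -0.096, -0.032], [-0.096, 0.995, -0.008], [0.033, -0.005, -0.999]]
wrist_force: [-47.5, -2.6, 33.7]
opening: 0.0407
finger_force: 85.5
```

```bash
python3 look.py w6
python3 - <<'E'
from h import *
a=cv2.imread("pics/w6_raw.png"); b=bot.snapshot("scene")[:,:,::-1]; t=bot.snapshot("top")[:,:,::-1]
f=lambda i:cv2.resize(i,(400,300),interpolation=cv2.INTER_CUBIC)
cv2.imwrite("pics/m6.png",np.vstack([np.hstack([f(a),f(a[200:350,220:420])]),np.hstack([f(b[160:280,290:450]),f(t[130:250,200:360])])]))
E
```

```text
12.4 [0.4622 0.1799 0.0242] [[-0.995, -0.096, -0.032], [-0.096, 0.995, -0.008], [0.033, -0.005, -0.999]] 0.040657756265814346
[0.38970726 0.17437802 0.17013995]
```

View pics/m6.png

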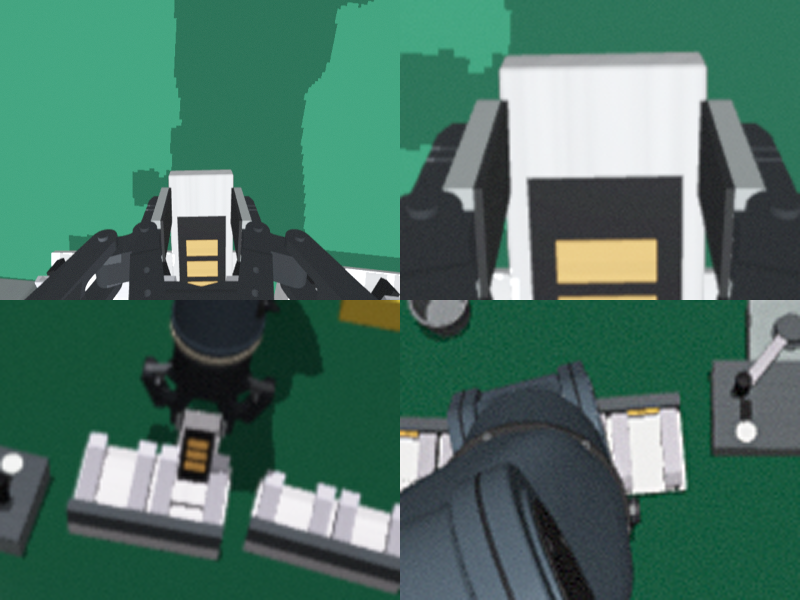

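>>> {"name": "jog_arm", "arguments": {"angular": [[0,0,0],[0,0,0],[0,0,0],[0,0,0],[0,0,0]], "travel": [[0.008,0,0],[0.014,0,0],[0.014,0,0],[0.014,0,0],[0.014,0,0]], "grip": [0.038,0.065,0.07,0.07,0.07]}}

```text
time: 12.97
ee_pos: [0.4676, 0.1823, 0.0265]
eef_rot: [[-0.996, -0.093, 0.002], [-0.093, 0.996, 0.001], [-0.002, 0.0, -1.0]]
wrist_force: [0.2, 0.3, 0.7]
opening: 0.07
finger_force: 0.0
```

```bash
python3 look.py w7
python3 - <<'E'
from h import *
for n in("w6","w7"):
    im=cv2.imread(f"pics/{n}_raw.png"); d=np.load(n+".npz"); c=(d["K"],d["R"],d["t"])
    cols=im[150:300,305:335].mean(axis=(1,2)); g=np.diff(cols); r=[150+i for i in range(149) if abs(g[i])>12]
    print(n,r,[ray(c,(320,k),.034).round(4).tolist() for k in r])
E
```

```text
12.9667 [0.4676 0.1823 0.0265] [[-0.996, -0.093, 0.002], [-0.093, 0.996, 0.001], [-0.002, 0.0, -1.0]] 0.07000251952193136
[0.39007606 0.17565367 0.1697425 ]
w6 [225, 226, 227, 231, 232, 233, 286, 287, 288, 289] [[0.4395, 0.1777], [0.4399, 0.1777], [0.4404, 0.1778], [0.4421, 0.1779], [0.4425, 0.178], [0.443, 0.178], [0.4671, 0.1803], [0.4675, 0.1804], [0.468, 0.1804], [0.4685, 0.1804]]
w7 [215, 216, 221, 222, 223, 276, 277, 278] [[0.4407, 0.1796], [0.4411, 0.1797], [0.4433, 0.1799], [0.4437, 0.1799], [0.4441, 0.1799], [0.4685, 0.1822], [0.469, 0.1822], [0.4695, 0.1823]]
```

View pics/w7.png

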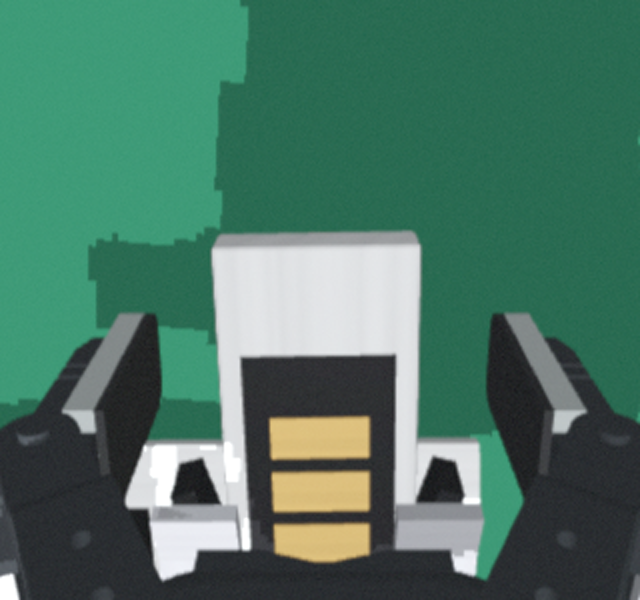

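The crop shows the carrier centred between the lips (lips at 152–240 and 396–483, carrier at 213–419). Its rear edge is at x ≈ .444, so it is stuck about 58 mm in. I'll check its pitch.

Run:
```python
from h import *
for n in("w5","w7"):
    d=np.load(n+".npz"); c=(d["K"],d["R"],d["t"]); print(n,"optical axis world",c[1][2].round(4))
    q=lambda u,v:(160+u/2,100+v/2)
    # width of 44 mm between edge pixels on a row -> depth
    for L,R_ in ([((215,172),(432,172)),((233,540),(417,540))] if n=="w5" else [((213,245),(419,245)),((226,430),(417,430))]):
        for z in(.02,.03,.034,.04,.045): 
            a,b=ray(c,q(*L),z),ray(c,q(*R_),z); print(z,np.linalg.norm(a-b).round(4),a.round(4),end=" | ")
        print()
d=np.load("w7.npz"); c=(d["K"],d["R"],d["t"])
for p,z in(((150,441),.024),((480,440),.024),((152,517),.04),((483,517),.04)): print(p,ray(c,(160+p[0]/2,100+p[1]/2),z).round(4))
```

```text
w5 optical axis world [ 0.3033  0.0278 -0.9525]
0.02 0.0476 [0.3773 0.1504] | 0.03 0.0445 [0.3743 0.1517] | 0.034 0.0432 [0.3731 0.1522] | 0.04 0.0413 [0.3713 0.153 ] | 0.045 0.0397 [0.3699 0.1536] | 
0.02 0.0483 [0.4772 0.1597] | 0.03 0.0451 [0.4676 0.1604] | 0.034 0.0438 [0.4637 0.1607] | 0.04 0.0419 [0.458  0.1611] | 0.045 0.0403 [0.4532 0.1614] | 
w7 optical axis world [ 0.3036  0.0277 -0.9524]
0.02 0.0465 [0.4517 0.1563] | 0.03 0.0434 [0.4476 0.1576] | 0.034 0.0421 [0.4459 0.1581] | 0.04 0.0403 [0.4435 0.1589] | 0.045 0.0387 [0.4414 0.1595] | 
0.02 0.0471 [0.5004 0.1617] | 0.03 0.044 [0.493  0.1627] | 0.034 0.0427 [0.4901 0.163 ] | 0.04 0.0408 [0.4857 0.1636] | 0.045 0.0392 [0.482  0.1641] | 
(150, 441) [0.5023 0.144 ]
(480, 440) [0.4946 0.2233]
(152, 517) [0.51   0.1483]
(483, 517) [0.5031 0.2219]
```

The carrier sags rear-down by about 2°, so gripping it there wedged it. I'll back off and push its rear face with closed fingers instead, which lets it level itself.

>>> {"name": "jog_arm", "arguments": {"angular": [[0,0,0],[0,0,0],[0,0,0],[0,0,0],[0,0,0]], "travel": [[0.012,0,0],[0.024,0,0],[0.036,0,0],[0.05,0,0],[0.05,0,0.004]], "grip": [0.07,0.07,0.07,0.07,0.0], "squeeze": 30}}

```text
time: 13.43
ee_pos: [0.4146, 0.177, 0.0225]
eef_rot: [[-0.996, -0.093, -0.001], [-0.093, 0.996, -0.0], [0.001, -0.0, -1.0]]
wrist_force: [0.0, -0.1, 0.0]
opening: 0.0593
finger_force: 0.0
```

>>> {"name": "jog_arm", "arguments": {"angular": [[0,0,0],[0,0,0],[0,0,0],[0,0,0],[0,0,0]], "travel": [[0,0,0.003],[0,0,0.003],[0,0,0.003],[0,0,0.003],[0,0,0.003]], "grip": [0.0,0.0,0.0,0.0,0.0]}}

```text
time: 13.85
ee_pos: [0.4169, 0.1773, 0.0193]
eef_rot: [[-0.996, -0.093, 0.0], [-0.093, 0.996, 0.0], [-0.0, 0.0, -1.0]]
wrist_force: [0.5, -0.3, 0.1]
opening: 0.0004
finger_force: 0.0
```

>>> {"name": "jog_arm", "arguments": {"angular": [[0,0,0],[0,0,0],[0,0,0],[0,0,0],[0,0,0]], "travel": [[0,0,0],[0,0,0],[-0.003,0,0],[-0.006,0,0],[-0.01,0,0]], "grip": [0.0,0.0,0.0,0.0,0.0]}}

```text
time: 14.27
ee_pos: [0.4266, 0.1783, 0.0194]
eef_rot: [[-0.996, -0.093, 0.0], [-0.093, 0.996, 0.0], [-0.0, 0.0, -1.0]]
wrist_force: [0.1, 0.5, 0.2]
opening: 0.0001
finger_force: 0.0
```

>>> {"name": "jog_arm", "arguments": {"angular": [[0,0,0],[0,0,0],[0,0,0],[0,0,0],[0,0,0]], "travel": [[-0.002,0,0],[-0.005,0,0],[-0.008,0,0],[-0.011,0,0],[-0.014,0,0]], "grip": [0.0,0.0,0.0,0.0,0.0]}}

```text
time: 14.68
ee_pos: [0.4369, 0.1788, 0.0188]
eef_rot: [[-0.996, -0.094, -0.007], [-0.094, 0.996, -0.002], [0.007, -0.001, -1.0]]
wrist_force: [-15.7, 0.6, 8.4]
opening: -0.0001
finger_force: 8.0
```

>>> {"name": "jog_arm", "arguments": {"angular": [[0,0,0],[0,0,0],[0,0,0],[0,0,0],[0,0,0]], "travel": [[-0.002,0,0],[-0.004,0,0],[-0.006,0,0],[-0.006,0,0],[-0.006,0,0]], "grip": [0.0,0.0,0.0,0.0,0.0]}}

```text
time: 15.1
ee_pos: [0.437, 0.1787, 0.0184]
eef_rot: [[-0.995, -0.096, -0.016], [-0.096, 0.995, -0.004], [0.017, -0.002, -1.0]]
wrist_force: [-24.9, 0.8, 16.8]
opening: -0.0
finger_force: 12.5
```

```bash
python3 look.py w8
python3 - <<'E'
from h import *
b=bot.snapshot("scene")[:,:,::-1]
a=cv2.imread("pics/w8_raw.png")
f=lambda i:cv2.resize(i,(400,300),interpolation=cv2.INTER_CUBIC)
cv2.imwrite("pics/m8.png",np.hstack([f(a[250:400,220:420]),cv2.resize(b[200:260,310:390],(400,300),interpolation=cv2.INTER_CUBIC)]))
E
```

```text
15.1 [0.437  0.1787 0.0184] [[-0.995, -0.096, -0.016], [-0.096, 0.995, -0.004], [0.017, -0.002, -1.0]] -1.0847994418510002e-06
[0.3622005  0.17259389 0.16309702]
```

View pics/m8.png

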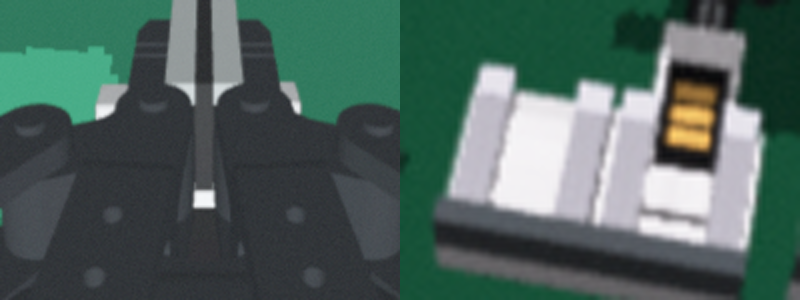

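The scene crop shows the front edge about 20 mm short of the stop. The arm's droop presses the rear down, and that self-locks against the lips. I'll regrip the rear lightly, lift it level, then push.

>>> {"name": "jog_arm", "arguments": {"angular": [[0,0,0],[0,0,0],[0,0,0],[0,0,0],[0,0,0]], "travel": [[0.014,0,0],[0.028,0,0],[0.028,0,-0.0075],[0.028,0,-0.0075],[0.028,0,-0.0075]], "grip": [0,0.0,0.07,0.07,0.07]}}

```text
time: 15.62
ee_pos: [0.4197, 0.1779, 0.0274]
eef_rot: [[-0.996, -0.093, 0.002], [-0.093, 0.996, 0.001], [-0.002, 0.001, -1.0]]
wrist_force: [0.4, 0.6, 0.0]
opening: 0.0353
finger_force: 0.0
```

>>> {"name": "jog_arm", "arguments": {"angular": [[0,0,0],[0,0,0],[0,0,0],[0,0,0],[0,0,0]], "travel": [[0,0,0],[-0.012,0,0],[-0.024,0,0],[-0.038,0,0],[-0.038,0,0]], "grip": [0.07,0.07,0.07,0.07,0.07]}}

```text
time: 16.03
ee_pos: [0.4598, 0.1814, 0.0269]
eef_rot: [[-0.996, -0.092, 0.004], [-0.092, 0.996, 0.001], [-0.004, 0.001, -1.0]]
wrist_force: [1.3, -0.2, 0.4]
opening: 0.0698
finger_force: 0.0
```

>>> {"name": "jog_arm", "arguments": {"angular": [[0,0,0],[0,0,0],[0,0,0],[0,0,0],[0,0,0]], "travel": [[0,0,0],[0,0,0],[0,0,0],[0,0,0],[0,0,0]], "grip": [0.038,0.038,0.038,0.038,0.038], "squeeze": 25}}

```text
time: 16.45
ee_pos: [0.4554, 0.1808, 0.0268]
eef_rot: [[-0.996, -0.093, -0.001], [-0.093, 0.996, -0.0], [0.001, -0.0, -1.0]]
wrist_force: [-1.1, -1.0, 0.2]
opening: 0.0426
finger_force: 25.3
```

>>> {"name": "jog_arm", "arguments": {"angular": [[0,0,0],[0,0,0],[0,0,0],[0,0,0],[0,0,0]], "travel": [[0,0,-0.0005],[0,0,-0.001],[0,0,-0.0015],[0,0,-0.002],[0,0,-0.002]], "grip": [0.038,0.038,0.038,0.038,0.038]}}

```text
time: 16.87
ee_pos: [0.4562, 0.181, 0.0289]
eef_rot: [[-0.996, -0.093, 0.0], [-0.093, 0.996, 0.0], [-0.0, 0.0, -1.0]]
wrist_force: [0.0, 0.6, -0.8]
opening: 0.0428
finger_force: 25.5
```

>>> {"name": "jog_arm", "arguments": {"angular": [[0,0,0],[0,0,0],[0,0,0],[0,0,0],[0,0,0]], "travel": [[-0.001,0,0],[-0.002,0,0],[-0.003,0,0],[-0.004,0,0],[-0.005,0,0]], "grip": [0.038,0.038,0.038,0.038,0.038]}}

```text
time: 17.28
ee_pos: [0.4612, 0.1814, 0.0287]
eef_rot: [[-0.996, -0.093, -0.0], [-0.093, 0.996, -0.0], [0.0, -0.0, -1.0]]
wrist_force: [-0.1, -0.3, -1.3]
opening: 0.0429
finger_force: 25.5
```

>>> {"name": "jog_arm", "arguments": {"angular": [[0,0,0],[0,0,0],[0,0,0],[0,0,0],[0,0,0]], "travel": [[-0.003,0,0],[-0.006,0,0],[-0.008,0,0],[-0.01,0,0],[-0.012,0,0]], "grip": [0.038,0.038,0.038,0.038,0.038]}}

```text
time: 17.7
ee_pos: [0.4733, 0.1825, 0.0288]
eef_rot: [[-0.996, -0.093, 0.0], [-0.093, 0.996, -0.0], [-0.0, -0.0, -1.0]]
wrist_force: [-0.7, 0.3, -1.0]
opening: 0.0423
finger_force: 25.5
```

>>> {"name": "jog_arm", "arguments": {"angular": [[0,0,0],[0,0,0],[0,0,0],[0,0,0],[0,0,0]], "travel": [[-0.001,0,0],[-0.002,0,0],[-0.003,0,0],[-0.004,0,0],[-0.005,0,0]], "grip": [0.038,0.038,0.038,0.038,0.038]}}

```text
time: 18.12
ee_pos: [0.478, 0.183, 0.0288]
eef_rot: [[-0.996, -0.093, -0.0], [-0.093, 0.996, -0.0], [0.0, 0.0, -1.0]]
wrist_force: [-0.2, -0.1, -0.6]
opening: 0.0424
finger_force: 25.5
```

>>> {"name": "jog_arm", "arguments": {"angular": [[0,0,0],[0,0,0],[0,0,0],[0,0,0],[0,0,0]], "travel": [[-0.001,0,0],[-0.002,0,0],[-0.003,0,0],[-0.003,0,0],[-0.003,0,0]], "grip": [0.038,0.038,0.038,0.038,0.038]}}

```text
time: 18.53
ee_pos: [0.4787, 0.1829, 0.0284]
eef_rot: [[-0.996, -0.094, -0.004], [-0.094, 0.996, -0.001], [0.004, -0.001, -1.0]]
wrist_force: [-7.0, -0.0, 1.8]
opening: 0.0428
finger_force: 25.9
```

Contact with the stop comes exactly where expected (22.5 mm travel). I'll press slightly, release, rise and look.

>>> {"name": "jog_arm", "arguments": {"angular": [[0,0,0],[0,0,0],[0,0,0],[0,0,0],[0,0,0]], "travel": [[-0.002,0,0],[-0.002,0,0],[0,0,0],[0,0,0],[0.002,0,0]], "grip": [0.038,0.038,0.07,0.07,0.07]}}

```text
time: 18.95
ee_pos: [0.4801, 0.1834, 0.029]
eef_rot: [[-0.996, -0.093, 0.002], [-0.093, 0.996, 0.001], [-0.002, 0.0, -1.0]]
wrist_force: [1.4, -0.2, -0.1]
opening: 0.0701
finger_force: 0.0
```

>>> {"name": "jog_arm", "arguments": {"angular": [[0,0,0],[0,0,0],[0,0,0],[0,0,0],[0,0,0]], "travel": [[0.01,0,0],[0.025,0,-0.01],[0.04,0,-0.04],[0.045,0,-0.075],[0.045,0,-0.1]], "grip": [0.07,0.085,0.085,0.085,0.085]}}

```text
time: 19.37
ee_pos: [0.4322, 0.1785, 0.1305]
eef_rot: [[-0.996, -0.093, -0.001], [-0.093, 0.996, -0.0], [0.001, -0.0, -1.0]]
wrist_force: [1.2, 0.2, 0.5]
opening: 0.0849
finger_force: 0.0
```

```bash
python3 look.py w9
python3 - <<'E'
from h import *
im=cv2.imread("pics/w9_raw.png"); d=np.load("w9.npz"); c=(d["K"],d["R"],d["t"])
a=rect(im,c,.034,.43,.63,.08,.26,1600)
t=bot.snapshot("top")[:,:,::-1]
cv2.imwrite("pics/m9.png",np.hstack([a,cv2.resize(t[80:280,310:510],(320,320))]))
E
```

```text
19.3667 [0.4322 0.1785 0.1305] [[-0.996, -0.093, -0.001], [-0.093, 0.996, -0.0], [0.001, -0.0, -1.0]] 0.08492645124726965
[0.35715907 0.17251748 0.27735253]
```

View pics/m9.png

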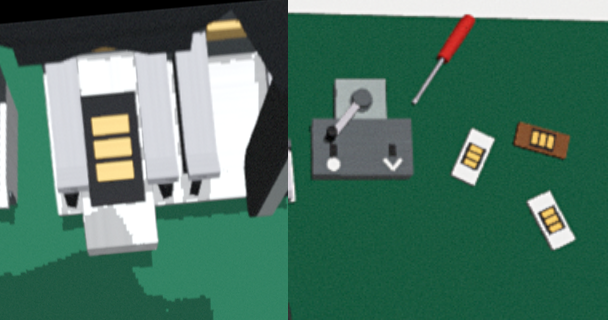

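The deep left bay shows the carrier home under the lips. The lever is at the dot and both shorts are unmoved. Now I'll fly to the shorts and re-measure.

>>> {"name": "jog_arm", "arguments": {"angular": [[0,0,0.02],[0,0,0.04],[0,0,0.06],[0,0,0.08],[0,0,0.093]], "travel": [[-0.0044,-0.0356,-0.012],[-0.0088,-0.0712,-0.024],[-0.0132,-0.1068,-0.036],[-0.0176,-0.1424,-0.048],[-0.022,-0.178,-0.06]], "grip": [0.085,0.085,0.085,0.085,0.085]}}

```text
time: 19.88
ee_pos: [0.4721, 0.0022, 0.1888]
eef_rot: [[-1.0, 0.001, -0.0], [0.001, 1.0, 0.0], [0.0, 0.0, -1.0]]
wrist_force: [1.2, 0.7, 0.7]
opening: 0.0851
finger_force: 0.0
```

>>> {"name": "jog_arm", "arguments": {"angular": [[0,0,0],[0,0,0],[0,0,0],[0,0,0],[0,0,0]], "travel": [[0.003,-0.037,-0.012],[0.006,-0.074,-0.024],[0.009,-0.111,-0.036],[0.012,-0.148,-0.048],[0.015,-0.185,-0.06]], "grip": [0.085,0.085,0.085,0.085,0.085]}}

```text
time: 20.3
ee_pos: [0.4567, -0.1828, 0.2487]
eef_rot: [[-1.0, -0.0, -0.0], [-0.0, 1.0, 0.0], [0.0, 0.0, -1.0]]
wrist_force: [1.2, 0.4, -1.0]
opening: 0.0852
finger_force: 0.0
```

>>> {"name": "jog_arm", "arguments": {"angular": [[0,0,0],[0,0,0],[0,0,0],[0,0,0],[0,0,0]], "travel": [[0.003,-0.033,-0.016],[0.006,-0.066,-0.032],[0.01,-0.1,-0.05],[0.01,-0.1,-0.05],[0.01,-0.1,-0.05]], "grip": [0.085,0.085,0.085,0.085,0.085]}}

```text
time: 20.72
ee_pos: [0.447, -0.2833, 0.2988]
eef_rot: [[-1.0, 0.004, 0.001], [0.004, 1.0, -0.001], [-0.001, -0.001, -1.0]]
wrist_force: [0.5, 0.4, 0.1]
opening: 0.085
finger_force: 0.0
```

```bash
python3 look.py w10
python3 - <<'E'
from h import *
im=cv2.imread("pics/w10_raw.png"); d=np.load("w10.npz"); carriers(im,(d["K"],d["R"],d["t"]))
print("top");carriers(bot.snapshot("top")[:,:,::-1].copy(),cam("top"))
E
```

```text
20.7167 [ 0.447  -0.2833  0.2988] [[-1.0, 0.004, 0.001], [0.004, 1.0, -0.001], [-0.001, -0.001, -1.0]] 0.08502078548924547
[ 0.36992485 -0.28056104  0.44150331]
xy 0.4903 -0.3787 size [0.046 0.096] yaw 25.5
xy 0.6017 -0.2458 size [0.0466 0.0968] yaw -25.1
top
xy 0.47 -0.3918 size [0.0465 0.0566] yaw 25.8
xy 0.6003 -0.2501 size [0.0462 0.0964] yaw -25.2
```

>>> {"name": "jog_arm", "arguments": {"angular": [[0,0,-0.09],[0,0,-0.18],[0,0,-0.27],[0,0,-0.36],[0,0,-0.443]], "travel": [[-0.003,-0.022,0.03],[-0.006,-0.044,0.06],[-0.009,-0.066,0.09],[-0.012,-0.088,0.12],[-0.015,-0.111,0.15]], "grip": [0.085,0.085,0.07,0.07,0.07]}}

```text
time: 21.23
ee_pos: [0.4635, -0.3906, 0.1464]
eef_rot: [[-0.9, -0.436, -0.0], [-0.436, 0.9, 0.002], [-0.0, 0.002, -1.0]]
wrist_force: [1.3, -0.1, 1.1]
opening: 0.0698
finger_force: 0.0
```

>>> {"name": "jog_arm", "arguments": {"angular": [[0,0,0],[0,0,0],[0,0,0],[0,0,0],[0,0,0]], "travel": [[0,0,0.035],[0,0,0.07],[0,0,0.105],[0,0,0.125],[0,0,0.125]], "grip": [0.07,0.07,0.07,0.07,0.065]}}

```text
time: 21.65
ee_pos: [0.4608, -0.3881, 0.0186]
eef_rot: [[-0.902, -0.431, -0.007], [-0.431, 0.902, 0.006], [0.003, 0.008, -1.0]]
wrist_force: [0.6, 0.9, -0.9]
opening: 0.0653
finger_force: 0.0
```

>>> {"name": "jog_arm", "arguments": {"angular": [[0,0,0],[0,0,0],[0,0,0],[0,0,0],[0,0,0]], "travel": [[0,0,0.012],[0,0,0.0235],[0,0,0.0235],[0,0,0.0235],[0,0,0.0235]], "grip": [0.065,0.065,0.065,0.038,0.038], "squeeze": 70}}

```text
time: 22.07
ee_pos: [0.4633, -0.3926, 0.0014]
eef_rot: [[-0.903, -0.429, 0.001], [-0.429, 0.903, -0.001], [-0.001, -0.001, -1.0]]
wrist_force: [-7.4, 7.5, 42.9]
opening: 0.0426
finger_force: 53.6
```

>>> {"name": "jog_arm", "arguments": {"angular": [[0,0,0],[0,0,0],[0,0,0],[0,0,0],[0,0,0]], "travel": [[0,0,0],[0,0,0],[0,0,0],[0,0,0],[0,0,0]], "grip": [0.038,0.038,0.038,0.038,0.038]}}

```text
time: 22.48
ee_pos: [0.4634, -0.3927, 0.0018]
eef_rot: [[-0.903, -0.429, 0.002], [-0.429, 0.903, -0.001], [-0.001, -0.002, -1.0]]
wrist_force: [-1.5, 1.0, 6.2]
opening: 0.0416
finger_force: 71.3
```

>>> {"name": "jog_arm", "arguments": {"angular": [[0,0,0],[0,0,0],[0,0,0],[0,0,0],[0,0,0]], "travel": [[0,0,-0.01],[0,0,-0.03],[0,0,-0.06],[0,0,-0.09],[0,0,-0.09]], "grip": [0.038,0.038,0.038,0.038,0.038]}}

```text
time: 22.9
ee_pos: [0.4651, -0.3946, 0.0968]
eef_rot: [[-0.904, -0.428, 0.007], [-0.428, 0.904, -0.006], [-0.004, -0.008, -1.0]]
wrist_force: [-0.1, -1.2, 0.0]
opening: 0.0417
finger_force: 70.9
```

>>> {"name": "jog_arm", "arguments": {"angular": [[0,0,0.0886],[0,0,0.1772],[0,0,0.2658],[0,0,0.3544],[0,0,0.443]], "travel": [[-0.0186,0.03,0],[-0.0372,0.06,0],[-0.0558,0.09,0],[-0.0744,0.12,0],[-0.093,0.15,0]], "grip": [0.038,0.038,0.038,0.038,0.038]}}

```text
time: 23.32
ee_pos: [0.4825, -0.2154, 0.0911]
eef_rot: [[-1.0, 0.005, 0.001], [0.005, 1.0, 0.0], [-0.001, 0.0, -1.0]]
wrist_force: [1.7, 0.1, -0.1]
opening: 0.0414
finger_force: 70.9
```

>>> {"name": "jog_arm", "arguments": {"angular": [[0,0,0],[0,0,0],[0,0,0],[0,0,0],[0,0,0]], "travel": [[0.004,0.038,0],[0.008,0.076,0],[0.012,0.114,0],[0.016,0.152,0],[0.02,0.19,0]], "grip": [0.038,0.038,0.038,0.038,0.038]}}

```text
time: 23.73
ee_pos: [0.4622, -0.0251, 0.091]
eef_rot: [[-1.0, -0.0, 0.001], [-0.0, 1.0, 0.0], [-0.001, 0.0, -1.0]]
wrist_force: [0.9, -0.1, -0.7]
opening: 0.0416
finger_force: 70.9
```

>>> {"name": "jog_arm", "arguments": {"angular": [[0,0,0],[0,0,0],[0,0,0],[0,0,0],[0,0,0]], "travel": [[0.007,0.038,0],[0.014,0.076,0],[0.021,0.114,0],[0.028,0.152,0],[0.035,0.19,0]], "grip": [0.038,0.038,0.038,0.038,0.038]}}

```text
time: 24.15
ee_pos: [0.4269, 0.1651, 0.091]
eef_rot: [[-1.0, -0.0, 0.001], [-0.0, 1.0, 0.001], [-0.001, 0.001, -1.0]]
wrist_force: [0.8, 0.5, -1.0]
opening: 0.0415
finger_force: 70.9
```

>>> {"name": "jog_arm", "arguments": {"angular": [[0,0,0],[0,0,0],[0,0,0],[0,0,0],[0,0,0]], "travel": [[0.006,0.038,0],[0.012,0.076,0],[0.018,0.114,0],[0.023,0.152,0],[0.023,0.19,0]], "grip": [0.038,0.038,0.038,0.038,0.038]}}

```text
time: 24.57
ee_pos: [0.4027, 0.3553, 0.091]
eef_rot: [[-1.0, -0.001, -0.001], [-0.001, 1.0, 0.001], [0.001, 0.001, -1.0]]
wrist_force: [1.4, -0.5, -0.4]
opening: 0.0417
finger_force: 70.9
```

>>> {"name": "jog_arm", "arguments": {"angular": [[0,0,0],[0,0,0],[0,0,0],[0,0,0],[0,0,0]], "travel": [[0,0.01,0.015],[0,0.02,0.03],[0,0.025,0.03],[0,0.025,0.03],[0,0.025,0.03]], "grip": [0.038,0.038,0.038,0.038,0.038]}}

```text
time: 24.98
ee_pos: [0.4047, 0.3776, 0.0611]
eef_rot: [[-1.0, 0.0, 0.0], [0.0, 1.0, 0.0], [-0.0, 0.0, -1.0]]
wrist_force: [-0.2, 0.2, -0.8]
opening: 0.0417
finger_force: 70.9
```

```bash
python3 look.py w11
python3 - <<'E'
from h import *
im=cv2.imread("pics/w11_raw.png"); d=np.load("w11.npz"); c=(d["K"],d["R"],d["t"]); s=bot.get_state(); z=s['ee_pos'][2]-.0018+.01
# carrier in the hand: bright pixels behind the pads
m=rect(im,c,z,s['ee_pos'][0]-.03,s['ee_pos'][0]+.02,s['ee_pos'][1]-.05,s['ee_pos'][1]+.05,2000)
g=m.max(axis=2)<0
h=cv2.cvtColor(m,cv2.COLOR_BGR2HSV); k=((h[:,:,1]<50)&(h[:,:,2]>170)).astype(np.uint8)
for r in range(0,100,8):
    u=np.where(k[r])[0]; print(r,len(u),(u.min(),u.max()) if len(u) else "")
E
```

```text
24.9833 [0.4047 0.3776 0.0611] [[-1.0, 0.0, 0.0], [0.0, 1.0, 0.0], [-0.0, 0.0, -1.0]] 0.041716183849686936
[0.32736825 0.37805219 0.20470153]
0 18 (np.int64(57), np.int64(143))
8 17 (np.int64(57), np.int64(142))
16 21 (np.int64(36), np.int64(162))
24 15 (np.int64(58), np.int64(140))
32 83 (np.int64(58), np.int64(140))
40 83 (np.int64(58), np.int64(140))
48 83 (np.int64(58), np.int64(140))
56 83 (np.int64(58), np.int64(140))
64 87 (np.int64(55), np.int64(141))
72 87 (np.int64(55), np.int64(141))
80 0 
88 0 
96 0
```

>>> {"name": "jog_arm", "arguments": {"angular": [[0,0,0],[0,0,0],[0,0,0],[0,0,0],[0,0,0]], "travel": [[0,-0.0024,0.015],[0,-0.0024,0.03],[0,-0.0024,0.034],[0,-0.0024,0.034],[0,-0.0024,0.034]], "grip": [0.038,0.038,0.038,0.038,0.038]}}

```text
time: 25.45
ee_pos: [0.4048, 0.3753, 0.0271]
eef_rot: [[-1.0, 0.001, 0.0], [0.001, 1.0, 0.0], [-0.0, 0.0, -1.0]]
wrist_force: [0.1, -0.3, -1.0]
opening: 0.0415
finger_force: 70.9
```

>>> {"name": "jog_arm", "arguments": {"angular": [[0,0,0],[0,0,0],[0,0,0],[0,0,0],[0,0,0]], "travel": [[-0.005,0,0],[-0.01,0,0],[-0.015,0,0],[-0.02,0,0],[-0.025,0,0]], "grip": [0.038,0.038,0.038,0.038,0.038]}}

```text
time: 25.87
ee_pos: [0.4302, 0.3757, 0.0265]
eef_rot: [[-1.0, 0.0, 0.0], [0.0, 1.0, 0.0], [-0.0, 0.0, -1.0]]
wrist_force: [0.7, 0.2, -0.9]
opening: 0.0419
finger_force: 70.9
```

>>> {"name": "jog_arm", "arguments": {"angular": [[0,0,0],[0,0,0],[0,0,0],[0,0,0],[0,0,0]], "travel": [[-0.003,0,0],[-0.006,0,0],[-0.009,0,0],[-0.012,0,0],[-0.015,0,0]], "grip": [0.038,0.038,0.038,0.038,0.038]}}

```text
time: 26.28
ee_pos: [0.4445, 0.3757, 0.0262]
eef_rot: [[-1.0, -0.0, -0.0], [-0.0, 1.0, -0.0], [0.0, -0.0, -1.0]]
wrist_force: [-0.4, -0.3, -0.3]
opening: 0.0415
finger_force: 70.9
```

>>> {"name": "jog_arm", "arguments": {"angular": [[0,0,0],[0,0,0],[0,0,0],[0,0,0],[0,0,0]], "travel": [[-0.006,0,-0.0008],[-0.012,0,-0.0008],[-0.018,0,-0.0008],[-0.024,0,-0.0008],[-0.03,0,-0.0008]], "grip": [0.038,0.038,0.038,0.038,0.038]}}

```text
time: 26.7
ee_pos: [0.4751, 0.3757, 0.0271]
eef_rot: [[-1.0, -0.0, 0.0], [-0.0, 1.0, -0.0], [-0.0, -0.0, -1.0]]
wrist_force: [0.6, 0.4, -1.8]
opening: 0.0418
finger_force: 70.9
```

>>> {"name": "jog_arm", "arguments": {"angular": [[0,0,0],[0,0,0],[0,0,0],[0,0,0],[0,0,0]], "travel": [[-0.0015,0,0],[-0.003,0,0],[-0.0045,0,0],[-0.006,0,0],[-0.007,0,0]], "grip": [0.038,0.038,0.038,0.038,0.038]}}

```text
time: 27.12
ee_pos: [0.4813, 0.3758, 0.0271]
eef_rot: [[-1.0, -0.0, -0.0], [-0.0, 1.0, 0.0], [0.0, 0.0, -1.0]]
wrist_force: [0.0, -0.6, -0.3]
opening: 0.0414
finger_force: 70.9
```

>>> {"name": "jog_arm", "arguments": {"angular": [[0,0,0],[0,0,0],[0,0,0],[0,0,0],[0,0,0]], "travel": [[-0.001,0,0],[-0.002,0,0],[-0.003,0,0],[-0.003,0,0],[-0.003,0,0]], "grip": [0.038,0.038,0.038,0.038,0.038]}}

```text
time: 27.53
ee_pos: [0.4843, 0.3757, 0.0271]
eef_rot: [[-1.0, -0.0, -0.0], [-0.0, 1.0, -0.0], [0.0, -0.0, -1.0]]
wrist_force: [0.4, -0.7, -1.2]
opening: 0.0413
finger_force: 70.9
```

Not at the stop yet, so I'll push a little more.

>>> {"name": "jog_arm", "arguments": {"angular": [[0,0,0],[0,0,0],[0,0,0],[0,0,0],[0,0,0]], "travel": [[-0.001,0,0],[-0.002,0,0],[-0.003,0,0],[-0.003,0,0],[-0.003,0,0]], "grip": [0.038,0.038,0.038,0.038,0.038]}}

```text
time: 27.95
ee_pos: [0.4874, 0.3757, 0.0271]
eef_rot: [[-1.0, -0.0, 0.0], [-0.0, 1.0, -0.0], [-0.0, -0.0, -1.0]]
wrist_force: [0.5, -0.4, -0.9]
opening: 0.0417
finger_force: 70.9
```

>>> {"name": "jog_arm", "arguments": {"angular": [[0,0,0],[0,0,0],[0,0,0],[0,0,0],[0,0,0]], "travel": [[-0.001,0,0],[-0.002,0,0],[-0.002,0,0],[-0.002,0,0],[-0.002,0,0]], "grip": [0.038,0.038,0.038,0.038,0.038]}}

```text
time: 28.37
ee_pos: [0.4893, 0.3757, 0.0271]
eef_rot: [[-1.0, -0.0, -0.0], [-0.0, 1.0, -0.0], [0.0, -0.0, -1.0]]
wrist_force: [0.4, -0.2, -0.5]
opening: 0.0417
finger_force: 70.9
```

```bash
python3 look.py w12
python3 - <<'E'
from h import *
im=cv2.imread("pics/w12_raw.png"); d=np.load("w12.npz"); c=(d["K"],d["R"],d["t"])
def edges(y,z,x0,x1):
    xs=np.arange(x0,x1,.0005); p=np.float32([proj(c,(x,y,z)) for x in xs]); 
    v=cv2.remap(im.astype(np.float32),p[None,:,0],p[None,:,1],cv2.INTER_LINEAR)[0].mean(axis=1)
    g=np.diff(v); print(y,z,[(round(float(xs[i]),4),int(v[i]),int(v[i+1])) for i in range(len(g)) if abs(g[i])>10])
for y in(.370,.3757,.382): edges(y,.035,.44,.53)
for y in(.344,.407): edges(y,.04,.47,.53)
E
```

```text
28.3667 [0.4893 0.3757 0.0271] [[-1.0, -0.0, -0.0], [-0.0, 1.0, -0.0], [0.0, -0.0, -1.0]] 0.04174347681677645
[0.41182551 0.37643729 0.17052874]
0.37 0.035 [(0.4675, 51, 75), (0.468, 75, 103), (0.4685, 103, 113), (0.471, 114, 126), (0.4715, 126, 152), (0.472, 152, 169), (0.4965, 172, 134), (0.497, 134, 65), (0.4975, 65, 30), (0.5, 39, 85), (0.5005, 85, 120), (0.501, 120, 133), (0.51, 135, 123), (0.5105, 123, 93), (0.511, 93, 55), (0.5115, 55, 33), (0.514, 36, 68), (0.5145, 68, 113), (0.515, 113, 130), (0.5245, 128, 107), (0.525, 107, 72), (0.5255, 72, 39), (0.528, 29, 52), (0.5285, 52, 93), (0.529, 93, 122), (0.5295, 122, 132)]
0.3757 0.035 [(0.4675, 51, 69), (0.468, 69, 103), (0.4685, 103, 115), (0.4715, 122, 147), (0.472, 147, 167), (0.4965, 174, 145), (0.497, 145, 91), (0.4975, 91, 38), (0.5, 35, 67), (0.5005, 67, 115), (0.501, 115, 133), (0.5105, 127, 103), (0.511, 103, 64), (0.5115, 64, 35), (0.514, 33, 61), (0.5145, 61, 102), (0.515, 102, 125), (0.5245, 134, 120), (0.525, 120, 84), (0.5255, 84, 40), (0.526, 40, 28), (0.528, 30, 49), (0.5285, 49, 85), (0.529, 85, 115), (0.5295, 
[... 189 characters left out ...]
29), (0.5, 34, 56), (0.5005, 56, 102), (0.501, 102, 128), (0.5105, 133, 118), (0.511, 118, 77), (0.5115, 77, 37), (0.514, 31, 47), (0.5145, 47, 94), (0.515, 94, 121), (0.5155, 121, 132), (0.5245, 133, 121), (0.525, 121, 88), (0.5255, 88, 48), (0.526, 48, 29), (0.528, 28, 41), (0.5285, 41, 72), (0.529, 72, 105), (0.5295, 105, 127)]
0.344 0.04 [(0.4895, 46, 60), (0.49, 60, 82), (0.495, 97, 109), (0.4955, 109, 129), (0.4965, 128, 95), (0.497, 95, 54), (0.4975, 54, 31)]
0.407 0.04 [(0.48, 47, 36), (0.4855, 41, 56), (0.486, 56, 76), (0.4865, 76, 89), (0.495, 97, 111), (0.4955, 111, 133), (0.496, 133, 146), (0.498, 138, 128), (0.4985, 128, 110), (0.499, 110, 89), (0.5005, 71, 52), (0.501, 52, 33)]
```

View pics/w12.png

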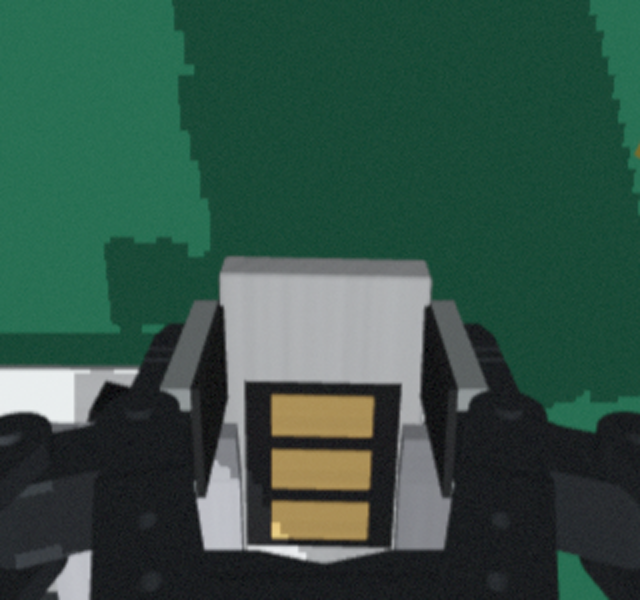

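Run:
```python
from h import *
d=np.load("w12.npz"); c=(d["K"],d["R"],d["t"])
for p,z in(((40,367),.024),((220,425),.04),((420,425),.04),((325,272),.0353)): print(p,ray(c,(160+p[0]/2,100+p[1]/2),z).round(4))
d=np.load("w9.npz"); c=(d["K"],d["R"],d["t"]); im=cv2.imread("pics/w9_raw.png")
```

```text
(40, 367) [0.5004 0.3101]
(220, 425) [0.5049 0.3542]
(420, 425) [0.5048 0.397 ]
(325, 272) [0.4713 0.3767]
```

>>> {"name": "jog_arm", "arguments": {"angular": [[0,0,0],[0,0,0],[0,0,0],[0,0,0]], "travel": [[-0.001,0,0],[-0.002,0,0],[-0.002,0,0],[-0.002,0,0]], "grip": [0.038,0.038,0.038,0.038]}}

```text
time: 28.75
ee_pos: [0.4899, 0.3756, 0.0267]
eef_rot: [[-1.0, -0.001, -0.003], [-0.001, 1.0, -0.001], [0.003, -0.001, -1.0]]
wrist_force: [-5.5, 0.6, 0.3]
opening: 0.0417
finger_force: 71.0
```

>>> {"name": "jog_arm", "arguments": {"angular": [[0,0,0],[0,0,0],[0,0,0],[0,0,0],[0,0,0]], "travel": [[-0.002,0,0],[-0.002,0,0],[0.001,0,0],[0.001,0,0],[0.002,0,0]], "grip": [0.038,0.038,0.065,0.065,0.065]}}

```text
time: 29.17
ee_pos: [0.4903, 0.3758, 0.0274]
eef_rot: [[-1.0, 0.0, 0.002], [0.0, 1.0, 0.0], [-0.002, 0.0, -1.0]]
wrist_force: [-0.1, -0.5, 0.1]
opening: 0.0651
finger_force: 0.0
```

>>> {"name": "jog_arm", "arguments": {"angular": [[0,0,0],[0,0,0],[0,0,0],[0,0,0],[0,0,0]], "travel": [[0.01,0,0],[0.025,0,-0.01],[0.04,0,-0.04],[0.05,0,-0.075],[0.055,0,-0.11]], "grip": [0.07,0.085,0.085,0.085,0.085]}}

```text
time: 29.58
ee_pos: [0.432, 0.3754, 0.1377]
eef_rot: [[-1.0, -0.001, -0.002], [-0.001, 1.0, -0.001], [0.002, -0.001, -1.0]]
wrist_force: [1.2, 0.8, 1.1]
opening: 0.0851
finger_force: 0.0
```

```bash
python3 look.py w13
python3 - <<'E'
from h import *
im=cv2.imread("pics/w13_raw.png"); d=np.load("w13.npz"); c=(d["K"],d["R"],d["t"])
def edges(y,z,x0,x1):
    xs=np.arange(x0,x1,.0005); p=np.float32([proj(c,(x,y,z)) for x in xs]); 
    v=cv2.remap(im.astype(np.float32),p[None,:,0],p[None,:,1],cv2.INTER_LINEAR)[0].mean(axis=1)
    g=v[3:]-v[:-3]; print(y,z,[(round(float(xs[i+1]),4),int(v[i]),int(v[i+3])) for i in range(1,len(g)-1) if abs(g[i])>20 and abs(g[i])>=max(abs(g[i-1]),abs(g[i+1]))])
for y in(.366,.3757,.385): edges(y,.034,.44,.58)
for y in(.344,.407): edges(y,.04,.47,.6)
for y in(.3,): edges(y,.024,.47,.6)
top=bot.snapshot("top")[:,:,::-1].copy();carriers(top,cam("top"))
E
```

```text
29.5833 [0.432  0.3754 0.1377] [[-1.0, -0.001, -0.002], [-0.001, 1.0, -0.001], [0.002, -0.001, -1.0]] 0.08508234816562903
[0.35651467 0.3771199  0.28767513]
0.366 0.034 [(0.443, 50, 71), (0.4735, 59, 99), (0.4775, 130, 213), (0.504, 188, 70), (0.522, 51, 71), (0.5335, 75, 46), (0.537, 48, 101), (0.548, 116, 69), (0.5505, 89, 201), (0.574, 207, 167), (0.5765, 147, 97)]
0.3757 0.034 [(0.465, 69, 49), (0.4735, 53, 95), (0.4775, 120, 208), (0.504, 195, 82), (0.507, 62, 148), (0.5185, 158, 74), (0.522, 63, 153), (0.5335, 154, 65), (0.537, 63, 155), (0.548, 171, 91), (0.5505, 83, 200), (0.574, 209, 170), (0.577, 148, 91)]
0.385 0.034 [(0.474, 58, 99), (0.4775, 110, 150), (0.4925, 191, 223), (0.5045, 170, 60), (0.5075, 71, 163), (0.519, 147, 66), (0.5225, 68, 164), (0.5335, 165, 72), (0.537, 52, 136), (0.5485, 157, 80), (0.551, 91, 195), (0.574, 207, 167), (0.577, 150, 96)]
0.344 0.04 [(0.4985, 78, 164), (0.5085, 155, 126), (0.5145, 105, 163), (0.577, 160, 66), (0.59, 60, 98), (0.5975, 87, 39)]
0.407 0.04 [(0.479, 50, 70), (0.499, 62, 137), (0.503, 146, 53), (0.5115, 34, 89), (0.5155, 129, 170), (0.5775, 154, 76), (0.5905, 54, 93), (0.5975, 95, 48)]
0.3 0.024 [(0.507, 65, 179), (0.5725, 208, 170), (0.576, 134, 66), (0.59, 89, 153), (0.5955, 153, 69)]
xy 0.6003 -0.2501 size [0.0458 0.0962] yaw -25.2
```

The short carrier in the shallow left bay is home, with force contact and its front at the stop. Now the second short.

>>> {"name": "jog_arm", "arguments": {"angular": [[0,0,0],[0,0,0],[0,0,0],[0,0,0],[0,0,0]], "travel": [[-0.002,-0.038,-0.006],[-0.004,-0.076,-0.012],[-0.006,-0.114,-0.018],[-0.008,-0.152,-0.024],[-0.01,-0.19,-0.03]], "grip": [0.085,0.085,0.085,0.085,0.085]}}

```text
time: 30.1
ee_pos: [0.4438, 0.184, 0.1672]
eef_rot: [[-1.0, -0.0, 0.0], [-0.0, 1.0, 0.0], [-0.0, 0.0, -1.0]]
wrist_force: [0.9, -1.1, -0.2]
opening: 0.0849
finger_force: 0.0
```

>>> {"name": "jog_arm", "arguments": {"angular": [[0,0,0],[0,0,0],[0,0,0],[0,0,0],[0,0,0]], "travel": [[-0.003,-0.038,0],[-0.006,-0.076,0],[-0.009,-0.114,0],[-0.012,-0.152,0],[-0.015,-0.19,0]], "grip": [0.085,0.085,0.085,0.085,0.085]}}

```text
time: 30.52
ee_pos: [0.4589, -0.0059, 0.1671]
eef_rot: [[-1.0, -0.0, 0.001], [-0.0, 1.0, 0.0], [-0.001, 0.0, -1.0]]
wrist_force: [1.5, -0.7, -0.7]
opening: 0.085
finger_force: 0.0
```

>>> {"name": "jog_arm", "arguments": {"angular": [[0,0,0.088],[0,0,0.176],[0,0,0.264],[0,0,0.352],[0,0,0.44]], "travel": [[-0.012,-0.036,0],[-0.024,-0.072,0],[-0.036,-0.108,0],[-0.048,-0.144,0],[-0.06,-0.18,0]], "grip": [0.085,0.085,0.085,0.085,0.085]}}

```text
time: 30.93
ee_pos: [0.5195, -0.1859, 0.1669]
eef_rot: [[-0.903, 0.43, 0.0], [0.43, 0.903, 0.0], [-0.0, 0.0, -1.0]]
wrist_force: [1.5, 0.6, 0.7]
opening: 0.0851
finger_force: 0.0
```

>>> {"name": "jog_arm", "arguments": {"angular": [[0,0,0],[0,0,0],[0,0,0]], "travel": [[0,0,0],[0,0,0],[0,0,0]], "grip": [0.085,0.085,0.085]}}

```text
time: 31.18
ee_pos: [0.5189, -0.1839, 0.1666]
eef_rot: [[-0.905, 0.426, -0.001], [0.426, 0.905, 0.001], [0.001, 0.0, -1.0]]
wrist_force: [0.2, -0.4, -0.3]
opening: 0.0849
finger_force: 0.0
```

```bash
python3 look.py w14
python3 - <<'E'
from h import *
im=cv2.imread("pics/w14_raw.png"); d=np.load("w14.npz"); carriers(im,(d["K"],d["R"],d["t"]))
E
```

```text
31.1833 [ 0.5189 -0.1839  0.1666] [[-0.905, 0.426, -0.001], [0.426, 0.905, 0.001], [0.001, 0.0, -1.0]] 0.08487313390096682
[ 0.44898067 -0.14959189  0.31020856]
xy 0.6024 -0.247 size [0.0454 0.0973] yaw -24.9
xy 0.6173 -0.1153 size [0.0305 0.0875] yaw 0.0
```

>>> {"name": "jog_arm", "arguments": {"angular": [[0,0,0],[0,0,0],[0,0,0],[0,0,0],[0,0,0]], "travel": [[-0.018,-0.006,0.025],[-0.036,-0.012,0.05],[-0.054,-0.018,0.075],[-0.0705,-0.0227,0.1],[-0.0705,-0.0227,0.12]], "grip": [0.085,0.085,0.07,0.07,0.07]}}

```text
time: 31.65
ee_pos: [0.5755, -0.2351, 0.0454]
eef_rot: [[-0.906, 0.424, 0.001], [0.424, 0.906, -0.001], [-0.001, -0.0, -1.0]]
wrist_force: [-0.1, -0.3, 0.1]
opening: 0.0698
finger_force: 0.0
```

>>> {"name": "jog_arm", "arguments": {"angular": [[0,0,0],[0,0,0],[0,0,0],[0,0,0],[0,0,0]], "travel": [[0,0,0],[0,0,0.015],[0,0,0.03],[0,0,0.04],[0,0,0.046]], "grip": [0.065,0.065,0.065,0.065,0.065]}}

```text
time: 32.07
ee_pos: [0.5734, -0.2333, 0.001]
eef_rot: [[-0.906, 0.424, -0.0], [0.424, 0.906, 0.001], [0.001, 0.001, -1.0]]
wrist_force: [0.3, 0.6, 0.6]
opening: 0.0647
finger_force: 0.0
```

>>> {"name": "jog_arm", "arguments": {"angular": [[0,0,0],[0,0,0],[0,0,0],[0,0,0],[0,0,0]], "travel": [[0,0,0],[0,0,0],[0,0,0],[0,0,0],[0,0,0]], "grip": [0.065,0.038,0.038,0.038,0.038], "squeeze": 70}}

```text
time: 32.48
ee_pos: [0.574, -0.2349, 0.0026]
eef_rot: [[-0.905, 0.426, 0.001], [0.426, 0.905, -0.0], [-0.001, 0.001, -1.0]]
wrist_force: [-1.0, 1.9, 7.2]
opening: 0.0413
finger_force: 70.6
```

>>> {"name": "jog_arm", "arguments": {"angular": [[0,0,0],[0,0,0],[0,0,0],[0,0,0],[0,0,0]], "travel": [[0,0,0],[0,0,0],[0,0,0],[0,0,0],[0,0,0]], "grip": [0.038,0.038,0.038,0.038,0.038]}}

```text
time: 32.9
ee_pos: [0.574, -0.2349, 0.0026]
eef_rot: [[-0.905, 0.426, 0.002], [0.426, 0.905, -0.0], [-0.001, 0.001, -1.0]]
wrist_force: [-1.4, 1.9, 7.5]
opening: 0.0418
finger_force: 70.6
```

>>> {"name": "jog_arm", "arguments": {"angular": [[0,0,0],[0,0,0],[0,0,0],[0,0,0],[0,0,0]], "travel": [[0,0,-0.01],[0,0,-0.03],[0,0,-0.065],[0,0,-0.1],[0,0,-0.12]], "grip": [0.038,0.038,0.038,0.038,0.038]}}

```text
time: 33.32
ee_pos: [0.5744, -0.2359, 0.1257]
eef_rot: [[-0.905, 0.426, 0.004], [0.426, 0.905, -0.002], [-0.004, -0.0, -1.0]]
wrist_force: [-0.2, -0.3, -1.5]
opening: 0.0414
finger_force: 71.2
```

>>> {"name": "jog_arm", "arguments": {"angular": [[0,0,-0.088],[0,0,-0.176],[0,0,-0.264],[0,0,-0.352],[0,0,-0.44]], "travel": [[0.028,0.022,0],[0.056,0.044,0],[0.084,0.066,0],[0.112,0.088,0],[0.14,0.11,0]], "grip": [0.038,0.038,0.038,0.038,0.038]}}

```text
time: 33.73
ee_pos: [0.4929, -0.0746, 0.1222]
eef_rot: [[-1.0, -0.004, 0.001], [-0.004, 1.0, 0.0], [-0.001, 0.0, -1.0]]
wrist_force: [-0.3, 1.2, -0.4]
opening: 0.0412
finger_force: 71.1
```

>>> {"name": "jog_arm", "arguments": {"angular": [[0,0,0],[0,0,0],[0,0,0],[0,0,0],[0,0,0]], "travel": [[0.009,0.037,0],[0.018,0.074,0],[0.027,0.111,0],[0.036,0.148,0],[0.045,0.185,0]], "grip": [0.038,0.038,0.038,0.038,0.038]}}

```text
time: 34.15
ee_pos: [0.4482, 0.1108, 0.1222]
eef_rot: [[-1.0, 0.0, 0.001], [0.0, 1.0, 0.001], [-0.001, 0.001, -1.0]]
wrist_force: [1.8, 0.0, -0.9]
opening: 0.0419
finger_force: 71.1
```

>>> {"name": "jog_arm", "arguments": {"angular": [[0,0,0],[0,0,0],[0,0,0],[0,0,0],[0,0,0]], "travel": [[0.009,0.037,0],[0.018,0.074,0],[0.027,0.111,0],[0.036,0.148,0],[0.045,0.185,0]], "grip": [0.038,0.038,0.038,0.038,0.038]}}

```text
time: 34.57
ee_pos: [0.403, 0.2961, 0.1222]
eef_rot: [[-1.0, 0.0, 0.001], [0.0, 1.0, 0.001], [-0.001, 0.001, -1.0]]
wrist_force: [0.5, -0.2, -1.3]
opening: 0.0415
finger_force: 71.1
```

>>> {"name": "jog_arm", "arguments": {"angular": [[0,0,0],[0,0,0],[0,0,0],[0,0,0],[0,0,0]], "travel": [[0,0,0.025],[0,0,0.05],[0,0,0.06],[0,0,0.06],[0,0,0.06]], "grip": [0.038,0.038,0.038,0.038,0.038]}}

```text
time: 34.98
ee_pos: [0.4041, 0.2935, 0.0617]
eef_rot: [[-1.0, 0.001, -0.0], [0.001, 1.0, -0.0], [0.0, -0.0, -1.0]]
wrist_force: [-0.6, -0.3, -0.8]
opening: 0.0415
finger_force: 71.2
```

>>> {"name": "jog_arm", "arguments": {"angular": [[0,0,0],[0,0,0],[0,0,0],[0,0,0],[0,0,0]], "travel": [[0,0.0042,0.015],[0,0.0042,0.03],[0,0.0042,0.034],[0,0.0042,0.034],[0,0.0042,0.034]], "grip": [0.038,0.038,0.038,0.038,0.038]}}

```text
time: 35.4
ee_pos: [0.4043, 0.2982, 0.0282]
eef_rot: [[-1.0, 0.001, 0.001], [0.001, 1.0, 0.001], [-0.001, 0.001, -1.0]]
wrist_force: [0.4, -0.6, -0.6]
opening: 0.0416
finger_force: 71.2
```

>>> {"name": "jog_arm", "arguments": {"angular": [[0,0,0],[0,0,0],[0,0,0],[0,0,0],[0,0,0]], "travel": [[-0.005,0,0],[-0.01,0,0],[-0.015,0,0],[-0.02,0,0],[-0.025,0,0]], "grip": [0.038,0.038,0.038,0.038,0.038]}}

```text
time: 35.82
ee_pos: [0.4295, 0.2985, 0.0273]
eef_rot: [[-1.0, -0.0, 0.0], [-0.0, 1.0, 0.0], [-0.0, 0.0, -1.0]]
wrist_force: [-0.1, -0.6, -1.2]
opening: 0.0419
finger_force: 71.2
```

>>> {"name": "jog_arm", "arguments": {"angular": [[0,0,0],[0,0,0],[0,0,0],[0,0,0],[0,0,0]], "travel": [[-0.003,0,0],[-0.006,0,0],[-0.009,0,0],[-0.012,0,0],[-0.015,0,0]], "grip": [0.038,0.038,0.038,0.038,0.038]}}

```text
time: 36.23
ee_pos: [0.4438, 0.2985, 0.027]
eef_rot: [[-1.0, -0.0, -0.0], [-0.0, 1.0, -0.0], [0.0, -0.0, -1.0]]
wrist_force: [0.1, 0.5, -1.1]
opening: 0.0412
finger_force: 71.2
```

>>> {"name": "jog_arm", "arguments": {"angular": [[0,0,0],[0,0,0],[0,0,0],[0,0,0],[0,0,0]], "travel": [[-0.006,0,-0.0005],[-0.012,0,-0.0005],[-0.018,0,-0.0005],[-0.024,0,-0.0005],[-0.03,0,-0.0005]], "grip": [0.038,0.038,0.038,0.038,0.038]}}

```text
time: 36.65
ee_pos: [0.4744, 0.2984, 0.0276]
eef_rot: [[-1.0, -0.0, 0.0], [-0.0, 1.0, -0.0], [-0.0, -0.0, -1.0]]
wrist_force: [-0.3, -1.1, -1.9]
opening: 0.0413
finger_force: 71.2
```

>>> {"name": "jog_arm", "arguments": {"angular": [[0,0,0],[0,0,0],[0,0,0],[0,0,0],[0,0,0]], "travel": [[-0.002,0,0],[-0.004,0,0],[-0.006,0,0],[-0.008,0,0],[-0.01,0,0]], "grip": [0.038,0.038,0.038,0.038,0.038]}}

```text
time: 37.07
ee_pos: [0.4835, 0.2984, 0.0275]
eef_rot: [[-1.0, -0.0, -0.001], [-0.0, 1.0, -0.0], [0.001, -0.0, -1.0]]
wrist_force: [0.0, -0.8, -0.5]
opening: 0.0418
finger_force: 71.2
```

>>> {"name": "jog_arm", "arguments": {"angular": [[0,0,0],[0,0,0],[0,0,0],[0,0,0]], "travel": [[-0.001,0,0],[-0.002,0,0],[-0.003,0,0],[-0.003,0,0]], "grip": [0.038,0.038,0.038,0.038]}}

```text
time: 37.4
ee_pos: [0.4867, 0.2984, 0.0276]
eef_rot: [[-1.0, -0.0, 0.0], [-0.0, 1.0, -0.0], [-0.0, -0.0, -1.0]]
wrist_force: [-1.1, -1.3, -1.3]
opening: 0.0415
finger_force: 71.2
```

>>> {"name": "jog_arm", "arguments": {"angular": [[0,0,0],[0,0,0],[0,0,0],[0,0,0]], "travel": [[-0.001,0,0],[-0.002,0,0],[-0.002,0,0],[-0.002,0,0]], "grip": [0.038,0.038,0.038,0.038]}}

```text
time: 37.73
ee_pos: [0.4872, 0.2984, 0.0272]
eef_rot: [[-1.0, -0.001, -0.003], [-0.001, 1.0, -0.001], [0.003, -0.001, -1.0]]
wrist_force: [-5.5, -0.9, 0.6]
opening: 0.0416
finger_force: 71.3
```

>>> {"name": "jog_arm", "arguments": {"angular": [[0,0,0],[0,0,0],[0,0,0],[0,0,0]], "travel": [[-0.001,0,0],[-0.002,0,0],[-0.002,0,0],[-0.002,0,0]], "grip": [0.038,0.038,0.038,0.038]}}

```text
time: 38.07
ee_pos: [0.4872, 0.2984, 0.0268]
eef_rot: [[-1.0, -0.001, -0.006], [-0.001, 1.0, -0.001], [0.006, -0.001, -1.0]]
wrist_force: [-10.3, -0.7, 0.4]
opening: 0.0413
finger_force: 71.5
```

>>> {"name": "jog_arm", "arguments": {"angular": [[0,0,0],[0,0,0],[0,0,0],[0,0,0],[0,0,0]], "travel": [[0.003,0,0],[0.003,0,0],[0.003,0,0],[0.003,0,0],[0.004,0,0]], "grip": [0.065,0.065,0.065,0.065,0.065]}}

```text
time: 38.48
ee_pos: [0.4875, 0.2986, 0.0278]
eef_rot: [[-1.0, -0.0, 0.001], [-0.0, 1.0, 0.0], [-0.001, 0.0, -1.0]]
wrist_force: [0.9, -0.5, 0.0]
opening: 0.065
finger_force: 0.0
```

>>> {"name": "jog_arm", "arguments": {"angular": [[0,0,0],[0,0,0],[0,0,0],[0,0,0],[0,0,0]], "travel": [[0.01,0,0],[0.025,0,-0.01],[0.04,0,-0.04],[0.05,0,-0.075],[0.055,0,-0.11]], "grip": [0.07,0.085,0.085,0.085,0.085]}}

```text
time: 38.9
ee_pos: [0.4289, 0.298, 0.1381]
eef_rot: [[-1.0, -0.001, -0.003], [-0.001, 1.0, -0.001], [0.003, -0.001, -1.0]]
wrist_force: [0.5, 1.6, 0.7]
opening: 0.0849
finger_force: 0.0
```

>>> {"name": "jog_arm", "arguments": {"angular": [[0,0,0],[0,0,0],[0,0,0],[0,0,0],[0,0,0]], "travel": [[0,-0.025,-0.025],[0,-0.05,-0.05],[0,-0.05,-0.05],[0,-0.05,-0.05],[0,-0.05,-0.05]], "grip": [0.085,0.085,0.085,0.085,0.085]}}

```text
time: 39.32
ee_pos: [0.4309, 0.2491, 0.1874]
eef_rot: [[-1.0, -0.001, -0.0], [-0.001, 1.0, 0.001], [0.0, 0.001, -1.0]]
wrist_force: [-0.9, 0.1, -0.9]
opening: 0.0849
finger_force: 0.0
```

```bash
python3 look.py w15
python3 - <<'E'
from h import *
im=cv2.imread("pics/w15_raw.png"); d=np.load("w15.npz"); c=(d["K"],d["R"],d["t"])
a=rect(im,c,.034,.43,.61,.1,.42,2500)
t=bot.snapshot("top")[:,:,::-1]
b=np.hstack([cv2.resize(t[120:200,300:460],(400,200),interpolation=cv2.INTER_CUBIC),np.zeros((200,400,3),np.uint8)])
b=b[:140]
cv2.imwrite("pics/m15.png",np.vstack([a,b])[:600])
E
```

```text
39.3167 [0.4309 0.2491 0.1874] [[-1.0, -0.001, -0.0], [-0.001, 1.0, 0.001], [0.0, 0.001, -1.0]] 0.08489234967710152
[0.3535166  0.24986702 0.3304243 ]Traceback (most recent call last):
  File "<stdin>", line 7, in <module>
    return _nx.concatenate(arrs, 0, dtype=dtype, casting=casting)
           ~~~~~~~~~~~~~~~^^^^^^^^^^^^^^^^^^^^^^^^^^^^^^^^^^^^^^^
ValueError: all the input array dimensions except for the concatenation axis must match exactly, but along dimension 1, the array at index 0 has size 799 and the array at index 1 has size 800
```

Run:
```python
from h import *
im=cv2.imread("pics/w15_raw.png"); d=np.load("w15.npz"); c=(d["K"],d["R"],d["t"])
a=rect(im,c,.034,.43,.61,.1,.42,2500)
t=bot.snapshot("top")[:,:,::-1]
b=np.zeros((140,a.shape[1],3),np.uint8); b[:,:400]=cv2.resize(t[130:186,300:460],(400,140),interpolation=cv2.INTER_CUBIC)
cv2.imwrite("pics/m15.png",np.vstack([a,b])[:600]); print(a.shape)
```

```text
(450, 799, 3)
```

View pics/m15.png

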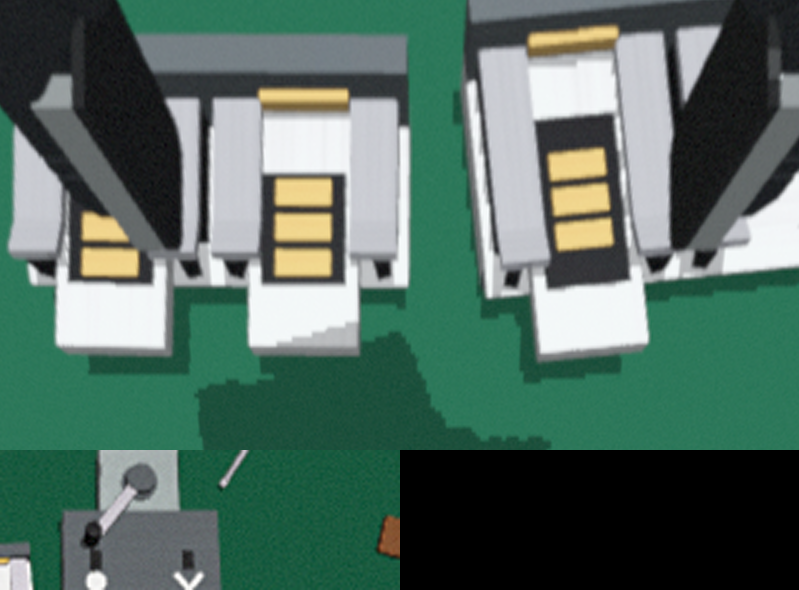

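All three carriers show the same stick-out (~61 px) with their fronts at the contact bars. The lever is at the dot, with the post top at (92,533) above the slot. Now I'll take the lever to the arrowhead.

>>> {"name": "jog_arm", "arguments": {"angular": [[0,0,0],[0,0,0],[0,0,0],[0,0,0],[0,0,0]], "travel": [[-0.023,-0.03,0],[-0.046,-0.06,0],[-0.069,-0.09,0],[-0.092,-0.12,0],[-0.115,-0.15,0]], "grip": [0.085,0.085,0.085,0.085,0.085]}}

```text
time: 39.88
ee_pos: [0.5473, 0.0977, 0.1865]
eef_rot: [[-1.0, -0.002, -0.002], [-0.002, 1.0, -0.0], [0.002, -0.0, -1.0]]
wrist_force: [0.7, 0.9, -0.8]
opening: 0.0852
finger_force: 0.0
```

>>> {"name": "jog_arm", "arguments": {"angular": [[0,0,0],[0,0,0],[0,0,0],[0,0,0],[0,0,0]], "travel": [[-0.023,-0.03,0],[-0.046,-0.06,0],[-0.069,-0.0915,0],[-0.069,-0.0915,0],[-0.069,-0.0915,0]], "grip": [0.085,0.085,0.085,0.085,0.085]}}

```text
time: 40.3
ee_pos: [0.6162, 0.0045, 0.1861]
eef_rot: [[-1.0, 0.004, -0.002], [0.004, 1.0, -0.002], [0.002, -0.002, -1.0]]
wrist_force: [-0.2, 0.9, -0.1]
opening: 0.085
finger_force: 0.0
```

>>> {"name": "jog_arm", "arguments": {"angular": [[0,0,0],[0,0,0],[0,0,0],[0,0,0],[0,0,0]], "travel": [[0,0,0.03],[0,0,0.06],[0,0,0.09],[0,0,0.11],[0,0,0.122]], "grip": [0.085,0.085,0.085,0.085,0.085]}}

```text
time: 40.72
ee_pos: [0.6135, 0.0093, 0.0622]
eef_rot: [[-1.0, -0.003, -0.005], [-0.003, 1.0, 0.001], [0.005, 0.001, -1.0]]
wrist_force: [-0.1, -0.0, -0.4]
opening: 0.0848
finger_force: 0.0
```

>>> {"name": "jog_arm", "arguments": {"angular": [[0,0,0],[0,0,0],[0,0,0],[0,0,0],[0,0,0]], "travel": [[0,0,0],[0,0,0],[0,0,0],[0,0,0],[0,0,0]], "grip": [0.01,0.01,0.01,0.01,0.01], "squeeze": 50}}

```text
time: 41.13
ee_pos: [0.6164, 0.0072, 0.0669]
eef_rot: [[-1.0, -0.0, 0.002], [-0.0, 1.0, 0.0], [-0.002, 0.0, -1.0]]
wrist_force: [1.2, 0.3, 0.6]
opening: 0.025
finger_force: 0.0
```

>>> {"name": "jog_arm", "arguments": {"angular": [[0,0,0],[0,0,0],[0,0,0],[0,0,0],[0,0,0]], "travel": [[0,0,0],[0,0,0],[0,0,0],[0,0,0],[0,0,0]], "grip": [0.01,0.01,0.01,0.01,0.01]}}

```text
time: 41.55
ee_pos: [0.6162, 0.0074, 0.0667]
eef_rot: [[-1.0, -0.0, 0.001], [-0.0, 1.0, 0.001], [-0.001, 0.001, -1.0]]
wrist_force: [-2.5, 0.9, 5.9]
opening: 0.0163
finger_force: 48.6
```

>>> {"name": "jog_arm", "arguments": {"angular": [[0,0,0],[0,0,0],[0,0,0],[0,0,0],[0,0,0]], "travel": [[0.0058,-0.0102,0],[0.0101,-0.0204,0],[0.0129,-0.0306,0],[0.0145,-0.0408,0],[0.015,-0.051,0]], "grip": [0.01,0.01,0.01,0.01,0.01]}}

```text
time: 41.97
ee_pos: [0.5972, -0.0417, 0.0662]
eef_rot: [[-1.0, -0.002, -0.006], [-0.002, 1.0, 0.004], [0.006, 0.004, -1.0]]
wrist_force: [-9.0, 3.7, 11.8]
opening: 0.0163
finger_force: 50.0
```

>>> {"name": "jog_arm", "arguments": {"angular": [[0,0,0],[0,0,0],[0,0,0],[0,0,0],[0,0,0]], "travel": [[-0.0007,-0.0102,0],[-0.0026,-0.0204,0],[-0.0058,-0.0306,0],[-0.0104,-0.0408,0],[-0.0167,-0.051,0]], "grip": [0.01,0.01,0.01,0.01,0.01]}}

```text
time: 42.38
ee_pos: [0.6165, -0.0945, 0.0662]
eef_rot: [[-1.0, -0.001, -0.002], [-0.001, 1.0, 0.002], [0.002, 0.002, -1.0]]
wrist_force: [3.6, 5.9, 1.0]
opening: 0.0165
finger_force: 49.1
```

>>> {"name": "jog_arm", "arguments": {"angular": [[0,0,0],[0,0,0],[0,0,0],[0,0,0],[0,0,0]], "travel": [[0,0,0],[0,0,0],[0,0,0],[0,0,0],[0,0,0]], "grip": [0.01,0.01,0.01,0.01,0.01]}}

```text
time: 42.8
ee_pos: [0.6175, -0.0954, 0.0663]
eef_rot: [[-1.0, 0.0, 0.001], [0.0, 1.0, -0.001], [-0.001, -0.001, -1.0]]
wrist_force: [-0.2, -2.4, 4.5]
opening: 0.0166
finger_force: 50.0
```

>>> {"name": "jog_arm", "arguments": {"angular": [[0,0,0],[0,0,0],[0,0,0],[0,0,0],[0,0,0]], "travel": [[0,0,0],[0,0,0],[0,0,0],[0,0,-0.02],[0,0,-0.055]], "grip": [0.085,0.085,0.085,0.085,0.085]}}

```text
time: 43.22
ee_pos: [0.6151, -0.0937, 0.1177]
eef_rot: [[-1.0, -0.001, -0.007], [-0.001, 1.0, 0.001], [0.007, 0.001, -1.0]]
wrist_force: [0.6, 0.1, 1.0]
opening: 0.0755
finger_force: 0.0
```

>>> {"name": "jog_arm", "arguments": {"angular": [[0,0,0],[0,0,0],[0,0,0],[0,0,0],[0,0,0]], "travel": [[0.02,0.01,-0.03],[0.04,0.02,-0.06],[0.06,0.03,-0.09],[0.08,0.04,-0.12],[0.09,0.05,-0.135]], "grip": [0.085,0.085,0.085,0.085,0.085]}}

```text
time: 43.63
ee_pos: [0.5261, -0.045, 0.2586]
eef_rot: [[-1.0, 0.001, 0.002], [0.001, 1.0, 0.001], [-0.002, 0.001, -1.0]]
wrist_force: [1.4, 0.2, 0.1]
opening: 0.0848
finger_force: 0.0
```

>>> {"name": "jog_arm", "arguments": {"angular": [[0,0,0],[0,0,0],[0,0,0],[0,0,0],[0,0,0]], "travel": [[0,0,0],[0,0,0],[0,0,0],[0,0,0],[0,0,0]], "grip": [0.085,0.085,0.085,0.085,0.085]}}

```text
time: 44.05
ee_pos: [0.5273, -0.0454, 0.2544]
eef_rot: [[-1.0, 0.0, -0.002], [0.0, 1.0, -0.001], [0.002, -0.001, -1.0]]
wrist_force: [-0.7, 0.5, 0.2]
opening: 0.0849
finger_force: 0.0
```

```bash
python3 look.py w16
python3 - <<'E'
from h import *
im=cv2.imread("pics/w16_raw.png"); d=np.load("w16.npz"); c=(d["K"],d["R"],d["t"])
m=rect(im,c,.092,.56,.66,-.15,-.04,2500); k=(cv2.cvtColor(m,cv2.COLOR_BGR2GRAY)<60).astype(np.uint8)
for q in cv2.findContours(k,cv2.RETR_EXTERNAL,cv2.CHAIN_APPROX_NONE)[0]:
    if cv2.contourArea(q)>300: x,y,w,h=cv2.boundingRect(q); print("dark y",-.04-x/2500,-.04-(x+w)/2500,"x",.66-y/2500,.66-(y+h)/2500)
m=rect(im,c,.04,.55,.66,-.15,.05,2500); h=cv2.cvtColor(m,cv2.COLOR_BGR2HSV);k=((h[:,:,1]<40)&(h[:,:,2]>190)).astype(np.uint8)
for q in cv2.findContours(k,cv2.RETR_EXTERNAL,cv2.CHAIN_APPROX_NONE)[0]:
    if cv2.contourArea(q)>300: x,y,w,hh=cv2.boundingRect(q); print("white y",.05-x/2500,.05-(x+w)/2500,"x",.66-y/2500,.66-(y+hh)/2500)
carriers(bot.snapshot("top")[:,:,::-1].copy(),cam("top"),y0=-.6,y1=-.15)
E
```

```text
44.05 [ 0.5273 -0.0454  0.2544] [[-1.0, 0.0, -0.002], [0.0, 1.0, -0.001], [0.002, -0.001, -1.0]] 0.08491953599460624
[ 0.45015068 -0.04455793  0.39814056]
dark y -0.0816 -0.1028 x 0.6228 0.5840000000000001
dark y -0.146 -0.1496 x 0.66 0.6116
white y 0.013600000000000001 -0.008399999999999998 x 0.5876 0.5648
white y -0.08239999999999999 -0.11639999999999999 x 0.5896 0.5664
white y -0.06559999999999999 -0.0924 x 0.66 0.628
white y -0.0031999999999999945 -0.053599999999999995 x 0.66 0.658
```

The image puts the handle perhaps 4–5 mm short of the arrow mark, so I'll cross-check with other views before deciding.

Run:
```python
from h import *
def an(im,c,n,side):
    o=-c[1].T@c[2]
    m=rect(im,c,.04,.55,.60,-.15,.05,2500); g=cv2.cvtColor(m,cv2.COLOR_BGR2GRAY); k=(g>170).astype(np.uint8)
    for q in cv2.findContours(k,cv2.RETR_EXTERNAL,cv2.CHAIN_APPROX_NONE)[0]:
        if cv2.contourArea(q)>500:
            (x,y,w,h)=cv2.boundingRect(q); print(n,"white",round(.60-(y+h/2)/2500,4),round(.05-(x+w/2)/2500,4),w/2.5,h/2.5)
    yc=.0065 if side=='L' else -.096
    m=rect(im,c,.092,.56,.67,yc-.04,yc+.04,2500); k=(cv2.cvtColor(m,cv2.COLOR_BGR2GRAY)<55).astype(np.uint8)
    # best match of an 18 mm disc of post-dark pixels farthest from the camera foot point
    r=int(.009*2500); D=cv2.getStructuringElement(cv2.MORPH_ELLIPSE,(2*r-3,2*r-3)); e=cv2.erode(k,D)
    p=np.argwhere(e); X=.67-p[:,0]/2500; Y=yc+.04-p[:,1]/2500
    if len(p):
        dist=np.hypot(X-o[0],Y-o[1]); i=dist>=dist.max()-.001; print(n,"post top",X[i].mean().round(4),Y[i].mean().round(4),"n",len(p),"cam",o.round(3))
    else: print(n,"no disc")
def npz(n): d=np.load(n+".npz"); return d["K"],d["R"],d["t"]
an(cv2.imread("pics/w16_raw.png"),npz("w16"),"w16",'R')
an(cv2.imread("pics/w3.png"),npz("w3"),"w3",'L')
s=[bot.snapshot("wrist")[:,:,::-1].copy() for _ in range(2)][1]; c=cam("wrist"); np.savez("w17.npz",K=c[0],R=c[1],t=c[2]); cv2.imwrite("pics/w17_raw.png",s)
an(s,c,"w17",'R')
t=bot.snapshot("top")[:,:,::-1].copy(); an(t,cam("top"),"top now",'R')
sc=bot.snapshot("scene")[:,:,::-1].copy(); an(sc,cam("scene"),"scene",'R')
```

```text
w16 white 0.576 0.0024 22.4 23.2
w16 white 0.578 -0.0994 34.8 24.0
w16 no disc
w3 white 0.576 0.0042 24.4 24.8
w3 post top 0.6696 0.0461 n 11750 cam [ 0.353 -0.246  0.442]
w17 white 0.5762 0.0024 22.4 22.8
w17 white 0.5782 -0.0994 34.8 23.6
w17 no disc
top now white 0.5742 0.0002 21.2 21.2
top now post top 0.6699 -0.0725 n 832 cam [0.303 0.087 1.087]
scene white 0.5758 0.0014 20.4 15.6
scene white 0.5734 -0.0992 31.2 22.0
scene post top 0.6186 -0.0919 n 325 cam [1.001 0.249 0.896]
```

The consensus puts the arrow mark at about (.619,-.0985) and the handle at about (.6175,-.0954). I'll nudge the handle about 3.5 mm along its arc.

>>> {"name": "jog_arm", "arguments": {"angular": [[0,0,0],[0,0,0],[0,0,0],[0,0,0],[0,0,0]], "travel": [[-0.02,-0.012,0.02],[-0.04,-0.024,0.05],[-0.06,-0.036,0.08],[-0.08,-0.045,0.105],[-0.09,-0.05,0.135]], "grip": [0.085,0.085,0.085,0.085,0.085]}}

```text
time: 44.77
ee_pos: [0.6198, -0.0965, 0.1196]
eef_rot: [[-1.0, 0.0, 0.002], [0.0, 1.0, -0.001], [-0.002, -0.001, -1.0]]
wrist_force: [1.0, 0.3, 1.2]
opening: 0.085
finger_force: 0.0
```

>>> {"name": "jog_arm", "arguments": {"angular": [[0,0,0],[0,0,0],[0,0,0],[0,0,0],[0,0,0]], "travel": [[0,0,0.02],[0,0,0.04],[0,0,0.055],[0,0,0.055],[0,0,0.055]], "grip": [0.085,0.085,0.06,0.01,0.01]}}

```text
time: 45.18
ee_pos: [0.617, -0.095, 0.0651]
eef_rot: [[-1.0, 0.0, -0.002], [0.0, 1.0, 0.0], [0.002, 0.0, -1.0]]
wrist_force: [-0.2, 0.5, -0.1]
opening: 0.051
finger_force: 0.0
```

>>> {"name": "jog_arm", "arguments": {"angular": [[0,0,0],[0,0,0],[0,0,0],[0,0,0],[0,0,0]], "travel": [[0,0,0],[0,0,0],[0,0,0],[0,0,0],[0,0,0]], "grip": [0.01,0.01,0.01,0.01,0.01]}}

```text
time: 45.6
ee_pos: [0.6181, -0.0951, 0.0669]
eef_rot: [[-1.0, -0.0, 0.002], [-0.0, 1.0, -0.0], [-0.002, -0.0, -1.0]]
wrist_force: [-1.3, 0.4, 6.7]
opening: 0.0162
finger_force: 48.7
```

>>> {"name": "jog_arm", "arguments": {"angular": [[0,0,0],[0,0,0],[0,0,0],[0,0,0],[0,0,0]], "travel": [[-0.001,-0.001,0],[-0.0015,-0.002,0],[-0.002,-0.003,0],[-0.002,-0.003,0],[-0.002,-0.003,0]], "grip": [0.01,0.01,0.01,0.01,0.01]}}

```text
time: 46.02
ee_pos: [0.6194, -0.0972, 0.0669]
eef_rot: [[-1.0, -0.001, 0.001], [-0.001, 1.0, 0.001], [-0.001, 0.001, -1.0]]
wrist_force: [-3.8, 2.8, 10.0]
opening: 0.0161
finger_force: 49.2
```

>>> {"name": "jog_arm", "arguments": {"angular": [[0,0,0],[0,0,0],[0,0,0],[0,0,0],[0,0,0]], "travel": [[0,0,0],[0,0,0],[0,0,0],[0,0,0],[0,0,0]], "grip": [0.01,0.01,0.01,0.01,0.01]}}

```text
time: 46.43
ee_pos: [0.6195, -0.0972, 0.0669]
eef_rot: [[-1.0, -0.001, 0.001], [-0.001, 1.0, 0.001], [-0.001, 0.001, -1.0]]
wrist_force: [-4.6, 2.8, 10.3]
opening: 0.0166
finger_force: 49.1
```

Good, y ≈ -.0972. I'll release, lift clear and do a last check of the carriers before handing in.

>>> {"name": "jog_arm", "arguments": {"angular": [[0,0,0],[0,0,0],[0,0,0],[0,0,0],[0,0,0]], "travel": [[0,0,0],[0,0,0],[0,0,0],[0,0,-0.02],[0,0,-0.055]], "grip": [0.085,0.085,0.085,0.085,0.085]}}

```text
time: 46.85
ee_pos: [0.6172, -0.0973, 0.1178]
eef_rot: [[-1.0, -0.0, -0.007], [-0.0, 1.0, 0.001], [0.007, 0.001, -1.0]]
wrist_force: [0.8, -0.1, -0.3]
opening: 0.076
finger_force: 0.0
```

>>> {"name": "jog_arm", "arguments": {"angular": [[0,0,0],[0,0,0],[0,0,0],[0,0,0],[0,0,0]], "travel": [[0.02,0.01,-0.03],[0.04,0.02,-0.06],[0.06,0.03,-0.09],[0.08,0.04,-0.12],[0.09,0.05,-0.135]], "grip": [0.085,0.085,0.085,0.085,0.085]}}

```text
time: 47.27
ee_pos: [0.5282, -0.0486, 0.2588]
eef_rot: [[-1.0, 0.001, 0.003], [0.001, 1.0, 0.0], [-0.003, 0.0, -1.0]]
wrist_force: [0.7, 0.1, -0.4]
opening: 0.0847
finger_force: 0.0
```

>>> {"name": "jog_arm", "arguments": {"angular": [[0,0,0],[0,0,0],[0,0,0],[0,0,0],[0,0,0]], "travel": [[0,0,0],[0,0,0],[0,0,0],[0,0,0],[0,0,0]], "grip": [0.085,0.085,0.085,0.085,0.085]}}

```text
time: 47.68
ee_pos: [0.5294, -0.0485, 0.2545]
eef_rot: [[-1.0, 0.001, -0.002], [0.001, 1.0, -0.001], [0.002, -0.001, -1.0]]
wrist_force: [-0.0, -0.3, 0.4]
opening: 0.0853
finger_force: 0.0
```

Run:
```python
from h import *
t=bot.snapshot("scene")[:,:,::-1].copy(); c=cam("scene")
# bright carrier tails in front of the mouths (expected rear edges near x=.468-.472)
for n,y in(("deepL",.181),("shR",.298),("shL",.376)):
    xs=np.arange(.42,.50,.001); p=np.float32([proj(c,(x,y,.034)) for x in xs])
    v=cv2.remap(t.astype(np.float32),p[None,:,0],p[None,:,1],cv2.INTER_LINEAR)[0].mean(axis=1); g=np.diff(v); print(n,xs[g.argmax()].round(3),int(g.max()))
s=bot.get_state();print(s['time'],s['ee_pos'],s['wrist_force'])
```

```text
deepL 0.469 30
shR 0.47 33
shL 0.47 30
47.7333 [ 0.52938341 -0.04847611  0.25457814] [-0.477893    0.07319082  0.68073768]
```

All three rear edges are where they should be, so I'm handing in.

```bash
python3 -c "
from rig import bot
print(bot.job_done())"
```

```text
the job is handed in; nothing more can be done
None
```

Job handed in, verdict not shown: the long carrier is home in the deep left bay, both shorts are home in the shallow bays, and the lever is at the arrowhead, about 1–2 mm off by my estimate; its dot-notch stop was rougher, possibly 4–5 mm off against the 7 mm limit.

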